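# Lock a lens rider in the optical bench and lay the rule against both feet

### The job

Take the lens holder out of the wooden rack and fit it on the optical bench at the strip of tape: drop its hammer-head foot into the slot until the collar sits on the metal, and turn it a quarter turn so that the head catches under the lips and the lens faces the lamp squarely. Then, without lifting it off the board, slide the straightedge up until its graduated edge touches the round foot collars of the lens holder and of the lamp at the same time, so that the distance can be read. Leave the other two holders in their rack and do not disturb anything else on the table.

Things in the scene. Friction and masses are not known exactly. Their poses are not given: they have to be found in the camera images.
- lens_mid (a point): Lens holder: black upright plate with a glass lens in a round hole, on a foot. Loose, about 300 g, 102 mm tall. Point on its vertical axis, half-way up. z up. Plate 56 mm wide (x), 12 mm thick (y), 68 mm tall, top 51 mm above this point; its top 22 mm is a solid bar to grip across the thickness. Stands in one of the rack's wells, collar resting on the rack.
- lens_foot (a point): Same holder: centre of the underside of its round foot collar (33 mm below lens_mid; collar diameter 40, thickness 8 mm). Below it a round neck, diameter 19.5, length 8 mm, then the hammer head: 34 mm along x (as the plate is wide), 19.5 mm along y, 10 mm high, its underside 18 mm below this point and its bottom 3 mm stepped in 2 mm all round.
- screen_mid (a point): Screen holder: size, foot, point and axes as the lens holder, but its plate carries a solid white screen. Loose, in another well; stays there.
- slit_mid (a point): Slit holder: the same again, but its black plate has one narrow upright slit. Loose, in another well; stays there.
- rack: Wooden storage block, fixed, 216 mm (x) by 86 mm (y) by 35 mm high. Three rectangular wells, 26 mm (x) by 40 mm (y), in a row at x = -70, 0 and +70 mm, in each a holder with its plate's width along the rack's y. Origin at the centre of its underside. Which holder is in which well changes.
- board: Optical bench, fixed: plywood board 30 mm high, 440 mm long (y), an aluminium slotted channel let in flush with its top along its whole length. Origin on the table under the middle of the slot's centre line; y along the slot, x across it; board from x = -185 (robot's side) to +75 mm. Slot 22.5 mm wide; lips 6 mm thick; below them 42 mm wide, floor 22 mm below the board's top.
- mark (a point): Where the lens holder goes: point on the slot's centre line, level with the board's top, in line with the middle of a strip of pale masking tape, 12 mm wide, stuck across the board's far strip. With the collar on the lips the hammer head lies 2 mm below them, free to turn either way. Only with the head along the slot does it go in.
- lamp_foot (a point): Black battery lamp locked in the slot, fixed: a lying tube 44 mm in diameter, 60 mm long along the slot, its top 69 mm above the board, on a foot with the same 40 mm round collar, 8 mm thick. Point: centre of the collar's underside, at the board's top on the slot's centre line. 130 to 240 mm from the mark.
- rule_mid (a point): Aluminium straightedge, loose, about 400 g, flat on the board on the robot's side of the slot, askew: blade 50 (x) by 360 (y) by 6 mm, a grey grip rib along the middle of its top 14 wide, 160 long, 30 mm high. Point: its centre, 18 mm above its underside. z up, +x to its graduated edge, 25 mm off, which faces the slot.
- rule_edge (a point): Same straightedge: middle of its graduated edge, on its underside. A collar touches the edge when the collar's axis is 20 mm ahead of it (along the rule's +x). The blade slides with 2 to 6 N and passes under the lens holder's plate (16 mm up) and the lamp's tube (20 mm up).
- prism: Bystander: small three-sided glass prism, 28 mm tall, standing on the board's far strip beside the slot. Origin under its centre.
- jar: Bystander: glass jar with a metal lid, 62 mm across, 130 mm tall. Origin under its centre.
- funnel: Bystander: red plastic funnel standing on its mouth, 90 mm across, 105 mm tall. Origin under its centre.
- weights: Bystander: stack of brass slotted weights with a pin, 38 mm across, 74 mm tall. Origin under its centre.
- glass: Bystander: small drinking glass, 54 mm across, 58 mm tall. Origin under its centre.

How it is judged:
On the way, in this order (a step that is already met when the one before it is completed fails the run):
1. the lens holder's foot is down in the slot at the tape, its hammer head along the slot (horizontal distance between lens_mid and mark below 0.016 m and z of lens_mid in the frame of board below 0.068 m and angle between the x axis of lens_mid and the y axis of board, either way round below 0.45 rad), for 0.05 s.
2. the lens holder has been turned a quarter turn: seated at the tape, its head caught across the lips (horizontal distance between lens_mid and mark below 0.01 m and z of lens_mid in the frame of board between 0.06 and 0.066 m and angle between lens_mid's own z axis and vertical below 0.08 rad and angle between the x axis of lens_mid and the x axis of board, either way round below 0.2 rad), for 0.2 s.
3. the straightedge touches the collars of the lens holder and of the lamp at once (x of lens_mid in the frame of rule_mid between 0.043 and 0.047 m and y of lens_mid in the frame of rule_mid between -0.178 and 0.178 m and x of lamp_foot in the frame of rule_mid between 0.043 and 0.047 m and y of lamp_foot in the frame of rule_mid between -0.178 and 0.178 m and z of rule_mid in the frame of board between 0.045 and 0.051 m and angle between rule_mid's own z axis and vertical below 0.03 rad), for 0.2 s.
At the end, for the whole second after the job is handed in: Lens holder upright in the slot, within 10 mm of the tape line, collar on the lips (3 mm), plate square across the slot (0.2 rad); straightedge flat on the board, its edge within 2 mm of both collars, which lie within its length; both still; the other two holders still in place (20 mm) (all of step 2 and all of step 3 and linear speed of each of lens, rule below 0.02 m/s and distance of each of screen_mid, slit_mid from where it was at the start of the episode below 0.02 m); the robot touches nothing.
It fails at once if the straightedge is lifted off the board (z of rule_mid in the frame of board above 0.06 m).
It fails at once if another holder is taken from the rack or shoved (distance of any of screen_mid, slit_mid from where it was at the start of the episode above 0.02 m).
It fails at once if a bystander is knocked over or pushed away (distance of any of prism, jar, funnel, weights, glass from where it was at the start of the episode above 0.03 m or angle between any of prism, jar, funnel, weights, glass's own z axis and vertical above 0.5 rad).
It also fails if it takes over 67 s, if anything falls off the work surface, if the arm or the gripper's body presses on something with over 40 N, if the wrist force passes 120 N, or if a joint passes its speed limit or range.

### The arm

A 6-joint arm with a two-finger parallel gripper is mounted at the origin on the work surface. World frame = base frame: x ahead of the robot, y to its left, z up, the work surface at z = 0. Lengths are in m, angles in rad, forces in N, time in s.
With the tool pointing down it reaches from about 0.225 to 0.875 m from the base axis. Payload 3.4 kg.
Tool frame: the origin (TCP) lies on the centre line of the jaws, within the pads' length; the fingertips stand 19 mm ahead of it and the grasp point (between the pads) is the TCP; z points along the fingers, y is the direction in which the jaws open and shut (so a half turn about z gives the same grasp; the last joint's range is limited). The gripper opens to 85 mm and grips with 20 to 120 N. Pads are 22 mm wide; open, the fingers measure 114 mm over their backs; the gripper's body (76 mm by 85 mm) begins 54 mm behind the grasp point. The pads swing forward as they close: fully open they stand 13 mm farther back than shut.
Start: joints at [1.022, 0.276, 1.505, -0, 1.361, -0.121], TCP at [0.239, 0.523, 0.25] pointing down, gripper open.
Joint ranges: [-2.89, 2.89], [-0.75, 2.08], [0.22, 2.7], [-1.18, 4.32], [0.11, 2.71], [-2.7, 2.7]. Speed limits (rad/s): [2.57, 2.57, 3.14, 3.14, 3.14, 3.14].

### API

Orientations are given as a unit quaternion [w, x, y, z].
In Python, from rig import monitor, eyes, manip, models gives the robot as it stands.
- The arm moves only by the tool send_rows, never from a script. Its argument "deltas" is a list of rows, each an object with "dp": the shift along the world's x, y, z each as a share of 0.12 m, from -1 to 1, a list of three; "rotation": the turn, a rotation vector about the world's x, y, z each as a share of 0.5 rad, from -1 to 1, a list of three. In form: [{"dp": [dx, dy, dz], "rotation": [rx, ry, rz]}, ...]. A call has 1 to 12 rows; each row is the pose to reach, as a shift and turn from the pose commanded when the call began; what a row does not reach only later rows make up. A row lasts 1/12 s, in which the tool goes at most 41.7 mm and 7.16 degrees, less where a joint would pass 70% of its speed; a pose out of reach is approached as far as the arm can. A call with a number of a shift or a turn outside -1 to 1 is refused whole. A call with a gripper value outside its range is refused whole. "fingers" is the closure, from -1 (fully open) to 1 (shut), set as the call begins (left out, the last holds). The fingers move at their own pace and stop on an object; "grip_force" is the grip in N (left out, the last holds). Time passes only in rows, so rows that repeat a pose let the fingers close. It gives the time, the measured TCP pose, the force and the opening at its end, in the units of the state.
- monitor.get_state(): the state, without advancing time (a new reading comes with each control period).
- eyes.get_image(name): name is "scene" or "top" or "wrist"; returns a dict with "color" (480x640x3 uint8, red, green, blue), "depth" (480x640 float32, m along the optical axis (not along the pixel's ray), 0 where there is no reading), "mtx" (3x3 intrinsics, pixels), "rvec" (rotation vector, rad) and "tvec" (3), from world to camera coordinates, as OpenCV has them. Camera axes: x right, y down, z forward; pixel columns grow to the right and rows downward; lengths in m; the calibration is good to about 2 mm. A picture is of the moment at which its call begins.
- manip.sign_off(): hands the job in, once; it reports no verdict.
Trained networks look in a picture, given as the dict that the camera call returned (one of the last four; its "shot" number tells which), for a name from the list of things; names that differ only in an ending like _2 or _b are one class to them, and where a whole thing is asked for, a point or a joint stands for the part that bears it (a point fixed in the world has none). Each returns a list of dicts, best first, with "score" (0 to 1); they miss things now and then, are a little off and sometimes report something else, mostly with a low value. They report only what shows in the picture. A call takes as long as a camera call.
- models.find_in(name, picture): "box" ([left, top, right, bottom] in pixels, round what is visible of it).
The state is a dict: "clock": time; "qpos": joint angles; "qd": joint speeds; "effort": joint torques, N m; "position": TCP position; "ee_rot": TCP orientation; "contact_force": force on the tool from outside, world axes, zero at the start; "moment": the same for the moment, N m; "width": finger opening in m.
Only numpy, scipy, OpenCV 4.12 (cv2) and the standard library are available. Lean on these libraries where they do the work, as an engineer would, in place of code of your own. Each camera call takes 0.05 s, during which the arm holds its last target.

## Working session

There is one attempt and no reset: what is moved stays moved. The work goes in short steps, Python scripts to look and compute and a tool call to move; the robot and the scene stay as the last step left them, time stands still between calls to the robot, and variables do not carry over. Pictures are saved under pics/ and viewed, and the job is handed in when it is done.

Besides the shell and the picture viewer there is one more tool, called after "Call:" by a JSON object that holds its "fn" and its "kwargs". send_rows: Moves the arm, as the interface text tells. Its arguments: {"type":"object","properties":{"deltas":{"type":"array","items":{"type":"object","properties":{"dp":{"type":"array","items":{"type":"number"}},"rotation":{"type":"array","items":{"type":"number"}}}}},"fingers":{"type":"number"},"grip_force":{"type":"number"}},"required":["deltas"]}

```bash
mkdir -p pics; ls
cat > h.py <<'E'
import numpy as np, cv2, pickle
from rig import monitor, eyes, manip, models
def snap(n,fn):
    p=eyes.get_image(n); cv2.imwrite('pics/'+fn+'.png',p['color'][:,:,::-1]); pickle.dump(p,open('pics/'+fn+'.pkl','wb')); return p
def world(p):
    R=cv2.Rodrigues(np.array(p['rvec'],float))[0]; t=np.array(p['tvec'],float).reshape(3); K=p['mtx']
    d=p['depth']; v,u=np.mgrid[:d.shape[0],:d.shape[1]]
    c=np.stack([(u-K[0,2])/K[0,0]*d,(v-K[1,2])/K[1,1]*d,d],-1)
    w=(c-t)@R; w[d==0]=np.nan; return w
def ray(p,u,v,z):
    R=cv2.Rodrigues(np.array(p['rvec'],float))[0]; t=np.array(p['tvec'],float).reshape(3); K=p['mtx']
    r=R.T@np.linalg.solve(K,[u,v,1.]); o=-R.T@t; return o+r*(z-o[2])/r[2]
E
python3 - <<'E'
from h import *
for n in ['top','scene']:
    p=snap(n,n+'0')
    R=cv2.Rodrigues(np.array(p['rvec'],float))[0]; print(n,p['mtx'].tolist(),(-R.T@np.array(p['tvec']).reshape(3)))
    for k in ['lens_mid','screen_mid','slit_mid','rack','board','mark','lamp_foot','rule_mid','prism','jar','funnel','weights','glass']:
        try: print(k,[(np.round(b['box']).tolist(),round(b['score'],2)) for b in models.find_in(k,p)][:3])
        except Exception as e: print(k,e)
print(monitor.get_state())
E
```

```text
pics
top [[565.4729083276502, 0.0, 325.23726852365996], [0.0, 565.4729083276502, 247.61538288994626], [0.0, 0.0, 1.0]] [ 0.29284869 -0.12305375  1.32498541]
lens_mid [([387.0, 238.0, 412.0, 252.0], 0.74)]
screen_mid [([151.0, 173.0, 184.0, 196.0], 0.73), ([385.0, 236.0, 413.0, 252.0], 0.67), ([385.0, 206.0, 418.0, 223.0], 0.6)]
slit_mid [([387.0, 271.0, 417.0, 287.0], 0.86)]
rack [([378.0, 201.0, 416.0, 295.0], 0.69)]
board [([119.0, 156.0, 325.0, 291.0], 0.95)]
mark [([249.0, 172.0, 256.0, 195.0], 0.53), ([355.0, 147.0, 373.0, 169.0], 0.21)]
lamp_foot [([152.0, 176.0, 184.0, 199.0], 0.95), ([490.0, 265.0, 525.0, 302.0], 0.54), ([386.0, 207.0, 416.0, 223.0], 0.22)]
rule_mid [([134.0, 221.0, 289.0, 271.0], 0.84)]
prism [([303.0, 180.0, 319.0, 196.0], 0.55)]
jar [([324.0, 304.0, 347.0, 334.0], 0.67)]
funnel [([491.0, 262.0, 525.0, 301.0], 0.84)]
weights [([354.0, 149.0, 372.0, 168.0], 0.74)]
glass [([163.0, 326.0, 191.0, 352.0], 0.74)]
scene [[538.4152445075019, 0.0, 322.71977781884124], [0.0, 538.4152445075019, 239.19842430504846], [0.0, 0.0, 1.0]] [1.26795396 0.2061246  0.92287234]
l
[... 638 characters left out ...]
484.0, 215.0, 509.0, 246.0], 0.6)]
{'clock': 1.4, 'qpos': array([ 1.02197271e+00,  2.75925104e-01,  1.50491927e+00,  4.85761838e-06,
        1.36074663e+00, -1.20981323e-01]), 'qd': array([-0.00031605,  0.0004743 , -0.00080852, -0.00100837, -0.00116746,
       -0.00059176]), 'effort': array([ 1.61358828e-03, -4.16658604e+01, -2.46096790e+01,  1.78383431e-05,
        2.10613025e-04,  2.58715971e-06]), 'position': array([0.23857061, 0.52318166, 0.25030599]), 'ee_rot': array([-1.97099641e-06,  2.12293787e-01,  9.77205888e-01,  1.56364186e-06]), 'contact_force': array([ 0.28999484, -0.75031832,  0.25233251]), 'moment': array([-0.03801201, -0.03201057,  0.02976004]), 'width': 0.08524358239733042}
```

View images.

Run:
```python
import cv2
a=cv2.imread('pics/top0.png')[130:370,100:540]; cv2.imwrite('pics/t0c.png',cv2.resize(a,None,fx=1.8,fy=1.8,interpolation=cv2.INTER_CUBIC))
a=cv2.imread('pics/scene0.png')[150:390,160:560]; cv2.imwrite('pics/s0c.png',cv2.resize(a,None,fx=2,fy=2,interpolation=cv2.INTER_CUBIC))
```

```text
(no output)
```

View pics/t0c.png

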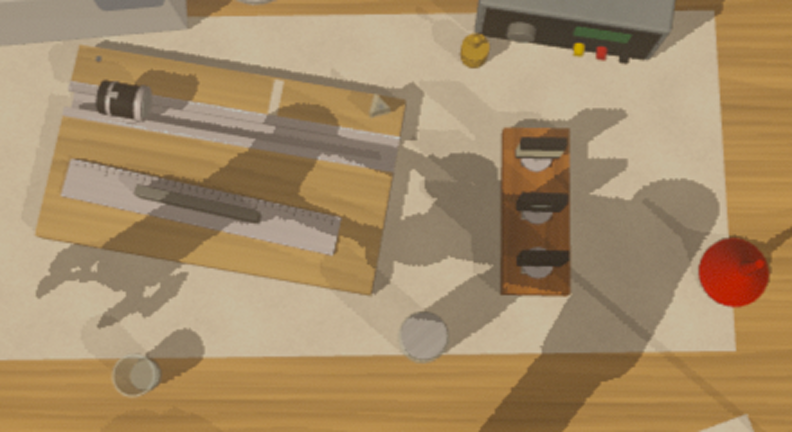

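View pics/s0c.png

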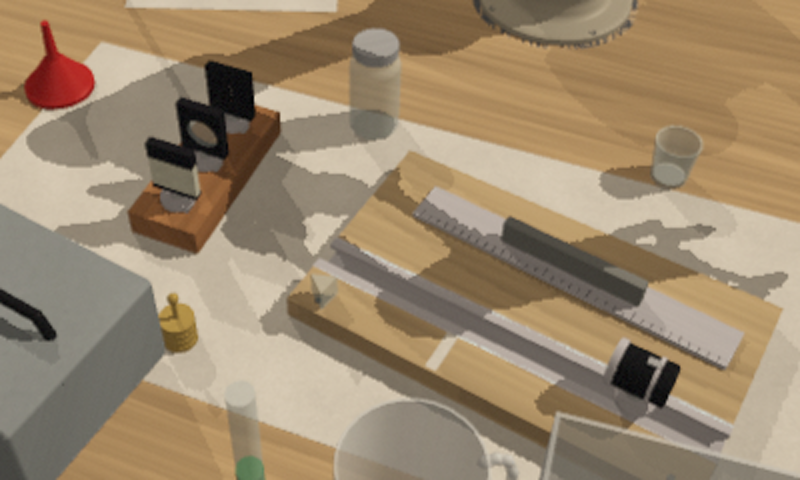

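Run:
```python
from h import *
for n in ['top','scene']:
    p=pickle.load(open(f'pics/{n}0.pkl','rb')); w=world(p); np.set_printoptions(precision=4,suppress=True)
    c=p['color'].astype(int)
    def fit(m,lab):
        m=m&np.isfinite(w[...,0]); P=w[m][:,:2]
        r=cv2.minAreaRect((P*1000).astype(np.float32)); print(n,lab,m.sum(),'rect c',np.array(r[0])/1000,r[1],r[2],'zmed',np.median(w[m][:,2]))
    X,Y,Z=w[...,0],w[...,1],w[...,2]
    rk=(X>0.1)&(X<0.5)&(Y<-.2)&(Y>-.45)
    # rack top
    fit(rk&(abs(Z-.035)<.004),'racktop')
    hs=rk&(Z>.113)&(Z<.15)
    nl,lb,st,ce=cv2.connectedComponentsWithStats(hs.astype(np.uint8))
    for i in range(1,nl):
        if st[i,4]>20: fit(lb==i,f'holder {st[i]}')
    bd=(Y>0.0)&(Y<.5)&(X>0)&(X<.6)
    fit(bd&(abs(Z-.030)<.004)&(cv2.erode((abs(Z-.03)<.004).astype(np.uint8),np.ones((3,3)))>0),'board')
    fit(bd&(abs(Z-.066)<.006)&(X<.33),'rib')
    fit(bd&(Z>.08)&(Z<.11),'lamp')
```

```text
top racktop 1043 rect c [ 0.4504 -0.2856] (85.4106674194336, 99.7928695678711) 89.27318572998047 zmed 0.0340661222019475
top holder [390 269  27   6 157] 157 rect c [ 0.4389 -0.287 ] (12.174722671508789, 56.646331787109375) 0.5226924419403076 zmed 0.11780313961446164
top board 867 rect c [0.526  0.1652] (357.3521423339844, 167.87002563476562) 80.57489776611328 zmed 0.029078569851707238
top rib 34 rect c [0.1817 0.1195] (329.90228271484375, 36.07801818847656) 26.972801208496094 zmed 0.06383878610451897
top lamp 5 rect c [0.0478 0.0437] (0.06179642677307129, 11.347572326660156) 44.75205612182617 zmed 0.09771945157420131
scene racktop 371 rect c [ 0.4483 -0.2832] (86.70072937011719, 103.68938446044922) 88.61602020263672 zmed 0.034444874226659004
scene holder [262 180  24  11 128] 128 rect c [ 0.44   -0.2849] (14.63038444519043, 56.13084411621094) 1.2845035791397095 zmed 0.11774013990048207
scene board 4318 rect c [0.3304 0.1789] (356.37799072265625, 539.6649780273438) 89.79471588134766 zmed 0.029349034456539767
scene rib 144 rect c [0.1773 0.118 ] (355.14599609375, 94.04589080810547) 30.824621200561523 zmed 0.06622236191279195
scene lamp 245 rect c [0.049  0.0339] (24.90169906616211, 111.19489288330078) 44.953067779541016 zmed 0.09484532068581343
```

```bash
cat > m.py <<'E'
from h import *
np.set_printoptions(precision=4,suppress=True)
import sys
for n in ['top','scene']:
    p=pickle.load(open(f'pics/{n}0.pkl','rb')); w=world(p)
    def fit(m,lab):
        m=m&np.isfinite(w[...,0]); P=w[m][:,:2]
        if len(P)<5: print(n,lab,'none');return
        r=cv2.minAreaRect((P*1000).astype(np.float32)); print(n,lab,m.sum(),'c',np.array(r[0])/1000,np.array(r[1]),round(r[2],2),'zmed',round(float(np.median(w[m][:,2])),4), 'mean',P.mean(0))
    X,Y,Z=w[...,0],w[...,1],w[...,2]
    rk=(X>0.35)&(X<0.7)&(Y<-.2)&(Y>-.5)
    fit(rk&(abs(Z-.035)<.004),'racktop')
    hs=rk&(Z>.113)&(Z<.15)
    nl,lb,st,ce=cv2.connectedComponentsWithStats(hs.astype(np.uint8))
    for i in range(1,nl):
        if st[i,4]>20: fit(lb==i,f'holder {st[i]}')
    bd=(Y>-0.15)&(Y<.45)&(X>.25)&(X<.75)
    e=cv2.morphologyEx((bd&(abs(Z-.030)<.003)).astype(np.uint8),cv2.MORPH_OPEN,np.ones((3,3)))>0
    fit(e,'board')
    for lab,cond in [('hi',bd&(Z>.055))]:
        nl,lb,st,ce=cv2.connectedComponentsWithStats(cond.astype(np.uint8))
        for i in range(1,nl):
            if st[i,4]>15: fit(lb==i,f'{lab} {st[i]}')
    fit(bd&(Z<.018)&(X>.4)&(X<.65),'slot')
    fit(bd&(Z>.06)&(Z<.07)&(X<.5),'rib')
E
python3 m.py
```

```text
top racktop 1945 c [ 0.5086 -0.2865] [ 85.3976 216.0561] 89.03 zmed 0.0341 mean [ 0.5014 -0.2845]
top holder [390 206  26   7 154] 154 c [ 0.5776 -0.2876] [13.1467 55.4151] 0.5 zmed 0.1181 mean [ 0.5777 -0.2873]
top holder [390 237  26   7 145] 145 c [ 0.5083 -0.2865] [13.3023 55.0845] 0.75 zmed 0.1176 mean [ 0.509  -0.2872]
top holder [390 269  27   6 157] 157 c [ 0.4389 -0.287 ] [12.1747 56.6463] 0.52 zmed 0.1178 mean [ 0.4391 -0.2865]
top board 2352 c [0.5629 0.12  ] [439.0124 258.0359] 80.43 zmed 0.0293 mean [0.5539 0.0875]
top hi [  65  126   97   23 1390] 1390 c [0.7428 0.3538] [  7.6036 193.9214] 5.83 zmed 0.1094 mean [0.7409 0.3607]
top hi [154 174  31  24 565] 565 c [0.6367 0.2392] [59.8552 45.3848] 83.78 zmed 0.0901 mean [0.6346 0.2356]
top hi [306 182  11  11  50] 50 c [ 0.6423 -0.083 ] [20.9496 24.0502] 12.55 zmed 0.0581 mean [ 0.6403 -0.0831]
top hi [175 232  70  22 456] 456 c [0.5093 0.1448] [160.3667  14.7943] 78.0 zmed 0.0643 mean [0.5085 0.1433]
top hi [321 303  19  29 445] 445 c [ 0.3418 -0.1305] [59.7555 38.7605] 0.22 zmed 0.128 mean [ 0.3414 -0.1332]
top slot 1049
[... 976 characters left out ...]
2 0.232 ] [19.906  52.0221] 81.84 zmed 0.0579 mean [0.2982 0.2324]
scene hi [411 258  73  40 614] 614 c [0.51   0.1463] [159.9999  18.7765] 77.91 zmed 0.0642 mean [0.5124 0.1476]
scene hi [315 287  13  10  68] 68 c [ 0.6373 -0.081 ] [27.8522 20.6872] 48.82 zmed 0.0577 mean [ 0.6403 -0.0804]
scene hi [461 319  39  35 814] 814 c [0.64   0.2409] [59.0364 44.9871] 80.08 zmed 0.0903 mean [0.6481 0.2402]
scene hi [ 498  372  116   58 3258] 3258 c [0.7425 0.3672] [  8.7889 166.2687] 6.41 zmed 0.1087 mean [0.7423 0.378 ]
scene slot 8823 c [0.5249 0.15  ] [249.7373 599.938 ] 0.03 zmed 0.0003 mean [0.5297 0.2533]
scene rib 133 c [0.4102 0.0578] [199.2541 395.2877] 9.88 zmed 0.0649 mean [0.4301 0.0032]
```

```bash
cat > m2.py <<'E'
from h import *
np.set_printoptions(precision=4,suppress=True)
by=np.array([np.cos(np.radians(80.43)),np.sin(np.radians(80.43))]); bx=np.array([by[1],-by[0]])
O=np.array([.5629,.120])+.055*bx; print('O',O)
for n in ['top','scene']:
    p=pickle.load(open(f'pics/{n}0.pkl','rb'))
    # rectify board to 1mm/px image: rows = board x from +90 to -200, cols= y from 240 to -240 (flip)
    xs=np.arange(90,-200,-.5)/1000; ys=np.arange(240,-240,-.5)/1000
    xx,yy=np.meshgrid(xs,ys,indexing='ij')
    W=np.stack([O[0]+xx*bx[0]+yy*by[0],O[1]+xx*bx[1]+yy*by[1],np.full_like(xx,.03)],-1).reshape(-1,3)
    uv,_=cv2.projectPoints(W,np.array(p['rvec']),np.array(p['tvec']),p['mtx'],None)
    uv=uv.reshape(*xx.shape,2).astype(np.float32)
    im=cv2.remap(p['color'][:,:,::-1].copy(),uv[...,0],uv[...,1],cv2.INTER_CUBIC)
    im=cv2.resize(im,None,fx=.8,fy=.8)  # 0.625mm/px
    cv2.imwrite(f'pics/rect_{n}.png',im)
E
python3 m2.py
python3 - <<'E'
import cv2
a=cv2.imread('pics/rect_top.png');b=cv2.imread('pics/rect_scene.png')
import numpy as np
c=np.vstack([a[:300],b[:300]])
cv2.imwrite('pics/rects.png',c)
print(c.shape)
E
```

```text
O [0.6171 0.1109]
(600, 768, 3)
```

View pics/rects.png

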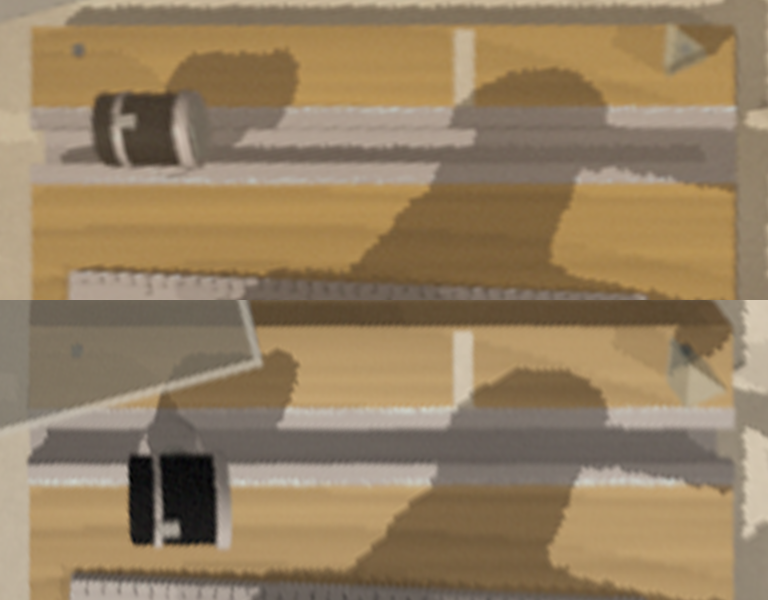

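Call:
{"fn": "send_rows", "kwargs": {"deltas": [{"dp": [0.32,-0.964,0],"rotation": [0,0,-0.327]},{"dp": [0.32,-0.964,0],"rotation": [0,0,-0.327]},{"dp": [0.32,-0.964,0],"rotation": [0,0,-0.327]}], "fingers": -0.1, "grip_force": 60}}

```text
clock: 1.65
position: [0.277, 0.4061, 0.25]
ee_rot: [0.0, 0.291, 0.957, -0.0]
contact_force: [1.6, 0.3, 0.2]
width: 0.0514
```

Call:
{"fn": "send_rows", "kwargs": {"deltas": [{"dp": [0.32,-0.964,0],"rotation": [0,0,-0.327]},{"dp": [0.32,-0.964,0],"rotation": [0,0,-0.327]},{"dp": [0.32,-0.964,0],"rotation": [0,0,-0.327]}]}}

```text
clock: 1.9
position: [0.3154, 0.2898, 0.2505]
ee_rot: [0.0, 0.369, 0.929, 0.0]
contact_force: [0.5, 0.1, 0.8]
width: 0.047
```

Call:
{"fn": "send_rows", "kwargs": {"deltas": [{"dp": [0.32,-0.964,0],"rotation": [0,0,-0.327]},{"dp": [0.32,-0.964,0],"rotation": [0,0,-0.327]},{"dp": [0.32,-0.964,0],"rotation": [0,0,-0.327]}]}}

```text
clock: 2.15
position: [0.3539, 0.1741, 0.2506]
ee_rot: [0.001, 0.444, 0.896, 0.0]
contact_force: [1.3, 0.4, -0.4]
width: 0.0472
```

Call:
{"fn": "send_rows", "kwargs": {"deltas": [{"dp": [0.32,-0.964,0],"rotation": [0,0,-0.327]},{"dp": [0.32,-0.964,0],"rotation": [0,0,-0.327]},{"dp": [0.32,-0.964,0],"rotation": [0,0,-0.327]}]}}

```text
clock: 2.4
position: [0.3924, 0.0583, 0.2508]
ee_rot: [0.001, 0.516, 0.857, 0.0]
contact_force: [-0.3, 0.9, 0.7]
width: 0.0469
```

Call:
{"fn": "send_rows", "kwargs": {"deltas": [{"dp": [0.32,-0.964,0],"rotation": [0,0,-0.327]},{"dp": [0.32,-0.964,0],"rotation": [0,0,-0.327]},{"dp": [0.32,-0.964,0],"rotation": [0,0,-0.327]}]}}

```text
clock: 2.65
position: [0.4309, -0.0576, 0.2507]
ee_rot: [0.001, 0.584, 0.812, 0.0]
contact_force: [0.6, 0.3, 0.2]
width: 0.0469
```

Call:
{"fn": "send_rows", "kwargs": {"deltas": [{"dp": [0.32,-0.964,0],"rotation": [0,0,-0.327]},{"dp": [0.32,-0.964,0],"rotation": [0,0,-0.327]},{"dp": [0.32,-0.964,0],"rotation": [0,0,-0.327]}]}}

```text
clock: 2.9
position: [0.4693, -0.1735, 0.2505]
ee_rot: [0.0, 0.648, 0.761, 0.0]
contact_force: [0.5, 0.6, 0.4]
width: 0.0469
```

Call:
{"fn": "send_rows", "kwargs": {"deltas": [{"dp": [0.32,-0.964,0],"rotation": [0,0,-0.327]},{"dp": [0.32,-0.964,0],"rotation": [0,0,-0.327]},{"dp": [0.32,-0.964,0],"rotation": [0,0,-0.327]},{"dp": [0.32,-0.964,0],"rotation": [0,0,-0.327]},{"dp": [0.32,-0.964,0],"rotation": [0,0,-0.327]},{"dp": [0.32,-0.964,0],"rotation": [0,0,-0.327]}]}}

```text
clock: 3.4
position: [0.5069, -0.2862, 0.2499]
ee_rot: [-0.001, 0.708, 0.706, 0.0]
contact_force: [-1.0, -0.1, 0.0]
width: 0.0474
```

Run:
```python
from h import *
p=snap('wrist','w1'); w=world(p); X,Y,Z=w[...,0],w[...,1],w[...,2]
rk=(X>0.48)&(X<0.54)&(Y<-.2)&(Y>-.38)&(Z>.112)&(Z<.125)
R=cv2.Rodrigues(np.array(p['rvec'],float))[0];print(-R.T@np.array(p['tvec']).reshape(3))
P=w[rk][:,:2]; print(rk.sum(),cv2.minAreaRect((P*1000).astype(np.float32)),P.mean(0),np.median(w[rk][:,2]))
print(monitor.get_state()['position'])
```

```text
[ 0.50803328 -0.20796413  0.37464253]
1714 ((508.6158447265625, -285.8638000488281), (56.530311584472656, 11.99597454071045), 88.32379150390625) [ 0.50868806 -0.28427943] 0.12006294328377581
[ 0.50688705 -0.28555665  0.25015065]
```

View pics/w1.png

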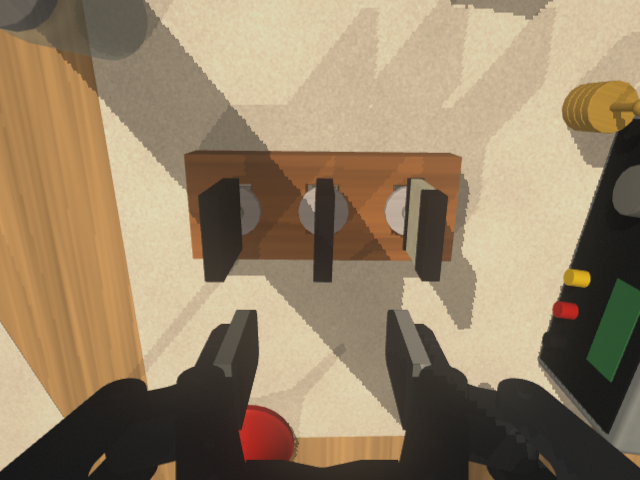

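Call:
{"fn": "send_rows", "kwargs": {"deltas": [{"dp": [0.0125,0,-0.3],"rotation": [0,0,-0.02]},{"dp": [0.0125,0,-0.592],"rotation": [0,0,-0.02]},{"dp": [0.0125,0,-0.592],"rotation": [0,0,-0.02]}]}}

```text
clock: 3.7
position: [0.5048, -0.2821, 0.1737]
ee_rot: [-0.006, 0.711, 0.704, -0.001]
contact_force: [-1.6, 1.5, -1.7]
width: 0.0469
```

Call:
{"fn": "send_rows", "kwargs": {"deltas": [{"dp": [0,0,-0.25]},{"dp": [0,0,-0.42]},{"dp": [0,0,-0.54]},{"dp": [0,0,-0.592]},{"dp": [0,0,-0.592]},{"dp": [0,0,-0.592]}]}}

```text
validation failed for argument at $.de...
```

Call:
{"fn": "send_rows", "kwargs": {"deltas": [{"dp": [0,0,0]},{"dp": [0,0,0]},{"dp": [0,0,0]},{"dp": [0,0,0]},{"dp": [0,0,0]},{"dp": [0,0,0]},{"dp": [0,0,0]},{"dp": [0,0,0]}], "fingers": 1, "grip_force": 60}}

```text
validation failed for argument at $.de...
```

Call:
{"fn": "send_rows", "kwargs": {"deltas": [{"dp": [0,0,-0.25],"rotation": [0,0,0]},{"dp": [0,0,-0.42],"rotation": [0,0,0]},{"dp": [0,0,-0.54],"rotation": [0,0,0]},{"dp": [0,0,-0.592],"rotation": [0,0,0]},{"dp": [0,0,-0.592],"rotation": [0,0,0]},{"dp": [0,0,-0.592],"rotation": [0,0,0]}]}}

```text
clock: 4.2
position: [0.5096, -0.2865, 0.1097]
ee_rot: [0.001, 0.711, 0.703, 0.0]
contact_force: [0.2, -0.1, 0.5]
width: 0.0471
```

Call:
{"fn": "send_rows", "kwargs": {"deltas": [{"dp": [0,0,0],"rotation": [0,0,0]},{"dp": [0,0,0],"rotation": [0,0,0]},{"dp": [0,0,0],"rotation": [0,0,0]},{"dp": [0,0,0],"rotation": [0,0,0]},{"dp": [0,0,0],"rotation": [0,0,0]},{"dp": [0,0,0],"rotation": [0,0,0]},{"dp": [0,0,0],"rotation": [0,0,0]},{"dp": [0,0,0],"rotation": [0,0,0]}], "fingers": 1, "grip_force": 60}}

```text
clock: 4.87
position: [0.5094, -0.2869, 0.1094]
ee_rot: [0.001, 0.711, 0.703, 0.0]
contact_force: [-0.5, 0.1, 5.4]
width: 0.0112
```

Call:
{"fn": "send_rows", "kwargs": {"deltas": [{"dp": [0,0,0.05],"rotation": [0,0,0]},{"dp": [0,0,0.15],"rotation": [0,0,0]},{"dp": [0,0,0.3],"rotation": [0,0,0]},{"dp": [0,0,0.5],"rotation": [0,0,0]},{"dp": [0,0,0.75],"rotation": [0,0,0]},{"dp": [0,0,1],"rotation": [0,0,0]},{"dp": [0,0,1],"rotation": [0,0,0]}]}}

```text
clock: 5.45
position: [0.5114, -0.2884, 0.2342]
ee_rot: [0.005, 0.711, 0.703, 0.001]
contact_force: [1.3, -0.4, -0.9]
width: 0.0107
```

Call:
{"fn": "send_rows", "kwargs": {"deltas": [{"dp": [0.05,0.15,0],"rotation": [0,0,-0.02]},{"dp": [0.1,0.36,0],"rotation": [0,0,-0.04]},{"dp": [0.16,0.6,0],"rotation": [0,0,-0.08]},{"dp": [0.24,0.84,0],"rotation": [0,0,-0.1]}]}}

```text
clock: 5.78
position: [0.5365, -0.1847, 0.2268]
ee_rot: [-0.001, 0.729, 0.684, -0.001]
contact_force: [0.9, 0.8, -3.0]
width: 0.0112
```

Call:
{"fn": "send_rows", "kwargs": {"deltas": [{"dp": [0.07,0.24,0],"rotation": [0,0,-0.02]},{"dp": [0.14,0.48,0],"rotation": [0,0,-0.05]},{"dp": [0.21,0.72,0],"rotation": [0,0,-0.08]},{"dp": [0.28,0.96,0],"rotation": [0,0,-0.1]}]}}

```text
clock: 6.12
position: [0.5706, -0.069, 0.2268]
ee_rot: [-0.001, 0.746, 0.666, -0.001]
contact_force: [0.5, -0.4, -2.6]
width: 0.0109
```

Call:
{"fn": "send_rows", "kwargs": {"deltas": [{"dp": [0.07,0.24,0],"rotation": [0,0,-0.02]},{"dp": [0.14,0.48,0],"rotation": [0,0,-0.05]},{"dp": [0.21,0.7,0],"rotation": [0,0,-0.08]},{"dp": [0.26,0.86,0],"rotation": [0,0,-0.1]},{"dp": [0.29,0.96,0],"rotation": [0,0,-0.1]},{"dp": [0.31,1.0,0],"rotation": [0,0,-0.112]},{"dp": [0.31,1.0,0],"rotation": [0,0,-0.112]},{"dp": [0.31,1.0,0],"rotation": [0,0,-0.112]},{"dp": [0.31,1.0,0],"rotation": [0,0,-0.112]},{"dp": [0.31,1.0,0],"rotation": [0,0,-0.112]}]}}

```text
clock: 6.95
position: [0.6082, 0.0481, 0.2282]
ee_rot: [0.0, 0.764, 0.645, -0.0]
contact_force: [-0.1, -0.4, -2.2]
width: 0.0111
```

Run:
```python
from h import *
for n in ['wrist','top','scene']: snap(n,n+'2')
print(monitor.get_state()['position'],monitor.get_state()['ee_rot'])
np.set_printoptions(precision=4,suppress=True)
for n in ['wrist','top','scene']:
    p=pickle.load(open(f'pics/{n}2.pkl','rb')); w=world(p)
    R=cv2.Rodrigues(np.array(p['rvec'],float))[0];print(n,-R.T@np.array(p['tvec']).reshape(3))
```

```text
[0.60833236 0.048575   0.22837623] [ 1.33007180e-04  7.64154020e-01  6.45033810e-01 -4.49623074e-06]
wrist [0.6222 0.1255 0.3529]
top [ 0.2928 -0.1231  1.325 ]
scene [1.268  0.2061 0.9229]
```

View pics/wrist2.png

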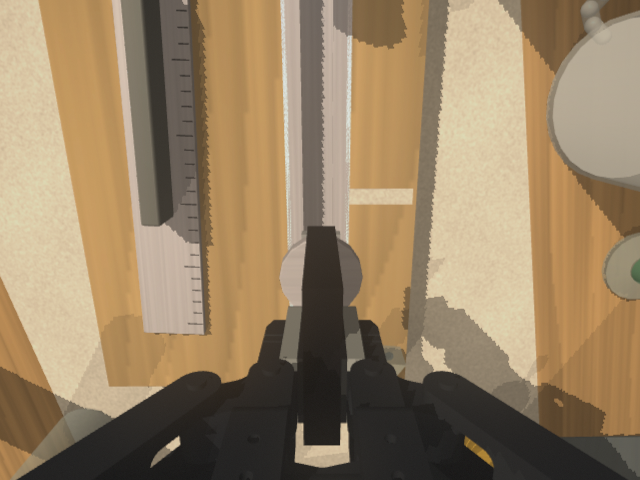

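View pics/scene2.png

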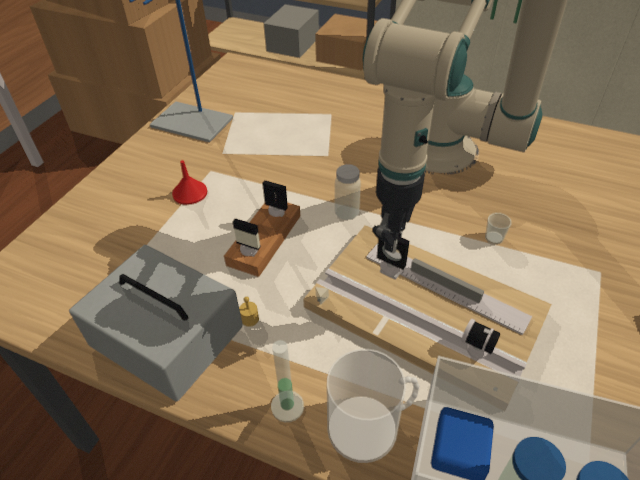

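```bash
python3 - <<'E'
from h import *
np.set_printoptions(precision=4,suppress=True)
p=pickle.load(open('pics/wrist2.pkl','rb')); w=world(p); X,Y,Z=w[...,0],w[...,1],w[...,2]
g=p['color'].astype(int)
for v in [20,60,100,140,180,196,215]:
    print(v,''.join(f'{u}:{g[v,u].sum()//3},{Z[v,u]*1000:.0f} ' for u in range(276,362,3)))
for v in (150,196): print(v,[(u,g[v,u].tolist()) for u in range(345,420,5)])
print([(v,g[v,385].sum()//3) for v in range(180,214)])
# plate
m=(Z>.225)&(Z<.245)&(abs(X-.608)<.04)&(abs(Y-.06)<.08)
P=w[m]; print(m.sum(), P.mean(0), cv2.minAreaRect((P[:,:2]*1000).astype(np.float32)))
cm=(Z>.15)&(Z<.172)&(abs(X-.608)<.04)&(abs(Y-.06)<.08); P=w[cm]; print('collar',cm.sum(),P.min(0),P.max(0),np.percentile(P[:,2],[5,50,95]))
E
python3 -c "
import cv2;a=cv2.imread('pics/wrist2.png')[180:320,240:400];cv2.imwrite('pics/wc2.png',cv2.resize(a,None,fx=4,fy=4,interpolation=cv2.INTER_CUBIC))"
```

```text
20 276:137,31 279:145,32 282:215,31 285:180,32 288:177,30 291:173,30 294:174,31 297:178,32 300:113,10 303:106,9 306:107,10 309:105,9 312:102,9 315:103,10 318:103,7 321:137,11 324:161,8 327:174,8 330:180,9 333:130,31 336:116,32 339:119,31 342:116,30 345:116,31 348:132,32 351:128,31 354:100,31 357:101,30 360:102,32 
60 276:137,31 279:144,31 282:207,31 285:200,31 288:177,31 291:171,31 294:172,32 297:176,32 300:138,33 303:106,11 306:106,9 309:106,10 312:101,8 315:103,10 318:102,9 321:103,9 324:171,9 327:173,9 330:178,9 333:176,32 336:171,30 339:176,32 342:170,32 345:171,31 348:209,32 351:183,30 354:142,32 357:153,31 360:152,32 
100 276:145,30 279:150,30 282:150,31 285:214,30 288:179,nan 291:173,31 294:170,31 297:174,31 300:173,31 303:105,10 306:105,9 309:104,9 312:102,9 315:103,9 318:101,10 321:103,8 324:174,9 327:174,9 330:176,9 333:172,32 336:171,32 339:175,31 342:169,31 345:171,31 348:217,32 351:152,30 354:146,34 357:154,32 360:151,32 
140 276:142,31 279:150,32 282:150,30 285:215,32 288:189,32 291:174,31 294:170,30 297:173,30 300:171,32 303:101,9 306:102,10 309:102,8 312:102,10 315:10
[... 2088 characters left out ...]
190)), (192, np.int64(191)), (193, np.int64(190)), (194, np.int64(189)), (195, np.int64(188)), (196, np.int64(188)), (197, np.int64(190)), (198, np.int64(192)), (199, np.int64(192)), (200, np.int64(189)), (201, np.int64(189)), (202, np.int64(193)), (203, np.int64(193)), (204, np.int64(171)), (205, np.int64(139)), (206, np.int64(139)), (207, np.int64(138)), (208, np.int64(139)), (209, np.int64(138)), (210, np.int64(138)), (211, np.int64(139)), (212, np.int64(139)), (213, np.int64(138))]
9073 [0.61   0.0545 0.2374] ((607.3667602539062, 50.32787322998047), (56.862586975097656, 35.85748291015625), 58.59972381591797)
collar 2338 [0.5887 0.0324 0.1552] [0.6282 0.0777 0.1719] [0.1609 0.1628 0.1639]
```

View pics/wc2.png

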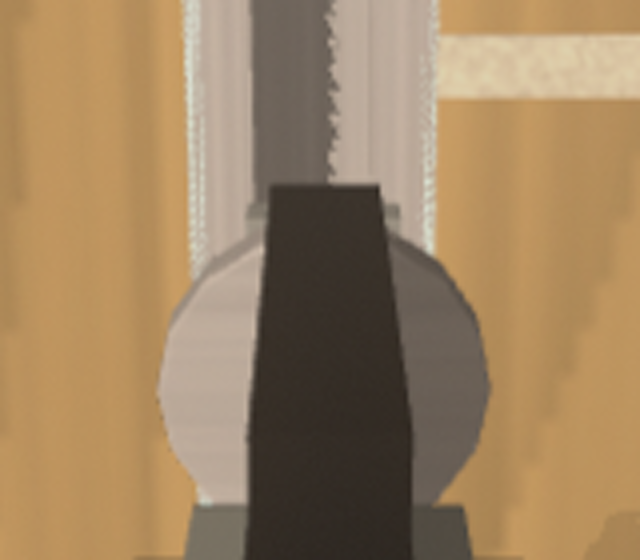

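Run:
```python
from h import *
np.set_printoptions(precision=4,suppress=True)
p=pickle.load(open('pics/wrist2.pkl','rb')); w=world(p); X,Y,Z=w[...,0],w[...,1],w[...,2]
for v,l,r,ol,orr in [(100,302,332,284.5,349.5),(180,302.5,332,287,349.5)]:
    print(v,[ray(p,u,v,.03)[:2] for u in (l,r,ol,orr)])
by=np.array([np.cos(np.radians(80.43)),np.sin(np.radians(80.43))]); bx=np.array([by[1],-by[0]])
for v in(100,140,180,215):
    a=[ray(p,u,v,.03)[:2] for u in (302+ (v-100)/160,332)]; c=(a[0]+a[1])/2
    print(v,'width',np.linalg.norm(a[1]-a[0]),'c',c,'bx coord rel O',(c-[.6171,.1109])@bx)
t=ray(p,381,196.2,.03)[:2]; print('tape',t,'by coord',(t-[.6171,.1109])@by,(t-[.6171,.1109])@bx)
tcp=np.array([.6083,.0486])
print('tcp rel', (tcp-[.6171,.1109])@bx,(tcp-[.6171,.1109])@by)
# collar circle: image edge points on top surface: left/right extremes and lower arc at (156/4+240...)
pts=[(240+160/4,180+385/4),(240+490/4,180+385/4),(240+178/4,180+310/4),(240+472/4,180+310/4),(240+215/4,180+270/4),(240+435/4,180+268/4),(240+170/4,180+440/4),(240+480/4,180+440/4)]
from scipy.optimize import least_squares
for z in (.162,.163):
    Q=np.array([ray(p,u,v,z)[:2] for u,v in pts])
    s=least_squares(lambda q:np.hypot(*(Q-q[:2]).T)-q[2],[.608,.055,.02]); print(z,s.x,s.fun)
# plate top edge near corners, top z
top=[(270,184),(380,184)]
for a,b in top: print(ray(p,240+a/4,180+b/4,.2379))
Z2=Z[235:300,310:332]; print('platetop z',np.nanmedian(Z2))
```

```text
100 [array([0.6093, 0.1328]), array([0.6303, 0.1292]), array([0.597 , 0.1349]), array([0.6426, 0.1271])]
180 [array([0.5992, 0.0766]), array([0.6211, 0.0729]), array([0.5877, 0.0786]), array([0.6341, 0.0707])]
100 width 0.021376476975136643 c [0.6198 0.131 ] bx coord rel O -0.0006787321581013493
140 width 0.021785775324503504 c [0.6151 0.1037] bx coord rel O -0.0007439047734006481
180 width 0.022218404675820605 c [0.6102 0.0747] bx coord rel O -0.000812792328011926
215 width 0.022617702426416877 c [0.6056 0.0481] bx coord rel O -0.0008763724398673613
tape [0.6559 0.0544] by coord -0.049275192309575146 0.047695923106943976
tcp rel 0.001679995754074888 -0.06289600634592224
0.162 [0.609  0.0493 0.0198] [-0.0001 -0.0001  0.0001  0.0001 -0.0001  0.      0.0001  0.    ]
0.163 [0.6091 0.0497 0.0197] [-0.0001 -0.0001  0.0001  0.0001 -0.0001  0.      0.0001  0.    ]
[0.6131 0.0953 0.2379]
[0.6206 0.094  0.2379]
platetop z 0.22159723668898335
```

Call:
{"fn": "send_rows", "kwargs": {"deltas": [{"dp": [-0.008,0.107,-0.15],"rotation": [0,0,0]},{"dp": [-0.008,0.107,-0.4],"rotation": [0,0,0]},{"dp": [-0.008,0.107,-0.6],"rotation": [0,0,0]},{"dp": [-0.008,0.107,-0.74],"rotation": [0,0,0]},{"dp": [-0.008,0.107,-0.8],"rotation": [0,0,0]},{"dp": [-0.008,0.107,-0.82],"rotation": [0,0,0]},{"dp": [-0.008,0.107,-0.82],"rotation": [0,0,0]},{"dp": [-0.008,0.107,-0.82],"rotation": [0,0,0]},{"dp": [-0.008,0.107,-0.82],"rotation": [0,0,0]}]}}

```text
clock: 7.85
position: [0.6086, 0.0622, 0.1314]
ee_rot: [0.001, 0.764, 0.645, 0.001]
contact_force: [0.2, -0.3, -2.8]
width: 0.0112
```

Run:
```python
from h import *
snap('wrist','w3'); s=monitor.get_state(); print(s['position'],s['contact_force'])
import cv2;a=cv2.imread('pics/w3.png')[140:320,220:420];cv2.imwrite('pics/wc3.png',cv2.resize(a,None,fx=3,fy=3,interpolation=cv2.INTER_CUBIC))
```

```text
[0.60849408 0.06220535 0.13135897] [-0.09687016 -0.89052895 -2.27784926]
```

View pics/wc3.png

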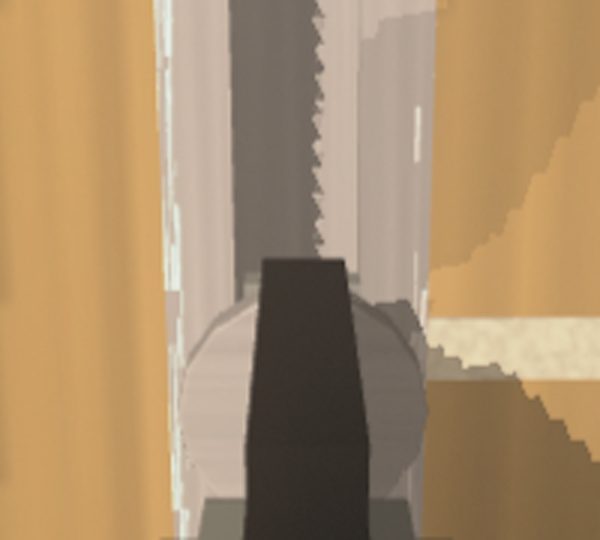

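Run:
```python
from h import *
from scipy.optimize import least_squares
np.set_printoptions(precision=4,suppress=True)
p=pickle.load(open('pics/w3.pkl','rb'))
by=np.array([np.cos(np.radians(80.43)),np.sin(np.radians(80.43))]); bx=np.array([by[1],-by[0]]);O=np.array([.6171,.1109])
f=lambda a,b,z:ray(p,220+a/3-.33,140+b/3-.33,z)[:2]
g=lambda q:np.array([(q-O)@bx,(q-O)@by])
for v,l,r in [(20,230,358),(150,233,358),(230,235,358)]:
    a,b=f(l,v,.03),f(r,v,.03); print(g(a),g(b),'c',g((a+b)/2))
print('tape',g(f(510,349,.03)))
pts=[(182,408),(427,408),(190,360),(419,360),(215,320),(395,325),(188,450),(420,455)]
zc=.1314-.0735+.008
for z in (zc,zc+.001):
    Q=np.array([f(u,v,z) for u,v in pts])
    s=least_squares(lambda q:np.hypot(*(Q-q[:2]).T)-q[2],[.608,.055,.02]); print(z,g(s.x[:2]),s.x[2],s.fun)
tcp=monitor.get_state()['position'][:2];print('tcp',g(tcp))
w=world(p);print('collar z',np.nanmedian(w[140+400//3:140+430//3,220+200//3:220+230//3,2]), 'lip',np.nanmedian(w[180:220,282:292,2]),'slot floor')
print('platetop', w[np.array([230,240,250,260,270,280,290,300,310]),322])
```

```text
[-0.0121  0.0102] [0.0099 0.0102] c [-0.0011  0.0102]
[-0.012  -0.0123] [ 0.0101 -0.0123] c [-0.0009 -0.0123]
[-0.0119 -0.0268] [ 0.0103 -0.0269] c [-0.0008 -0.0269]
tape [ 0.0388 -0.0497]
0.06589999999999999 [ 0.0005 -0.0471] 0.019827193456616377 [-0.0004 -0.0004 -0.0001 -0.0001  0.0004 -0.      0.0002  0.0004]
0.06689999999999999 [ 0.0005 -0.0467] 0.01972297222913447 [-0.0004 -0.0004 -0.0001 -0.0001  0.0004 -0.      0.0001  0.0004]
tcp [-0.0004 -0.0494]
collar z 0.06610193175468064 lip 0.03109989931707794 slot floor
platetop [[0.6146 0.0908 0.081 ]
 [0.6146 0.0909 0.0958]
 [0.6145 0.0907 0.1074]
 [0.6144 0.0906 0.1179]
 [0.6144 0.0908 0.128 ]
 [0.6143 0.0906 0.1358]
 [0.6142 0.0899 0.1417]
 [0.6138 0.0878 0.144 ]
 [0.6132 0.0837 0.1419]]
```

Call:
{"fn": "send_rows", "kwargs": {"deltas": [{"dp": [-0.0095,-0.011,-0.02],"rotation": [0,0,0]},{"dp": [-0.0095,-0.011,-0.05],"rotation": [0,0,0]},{"dp": [-0.0095,-0.011,-0.08],"rotation": [0,0,0]},{"dp": [-0.0095,-0.011,-0.11],"rotation": [0,0,0]},{"dp": [-0.0095,-0.011,-0.13],"rotation": [0,0,0]},{"dp": [-0.0095,-0.011,-0.13],"rotation": [0,0,0]}]}}

```text
clock: 8.4
position: [0.6062, 0.0609, 0.1134]
ee_rot: [-0.0, 0.764, 0.645, -0.0]
contact_force: [-0.6, -0.1, -3.3]
width: 0.0111
```

Call:
{"fn": "send_rows", "kwargs": {"deltas": [{"dp": [0,0,-0.02],"rotation": [0,0,0]},{"dp": [0,0,-0.04],"rotation": [0,0,0]},{"dp": [0,0,-0.06],"rotation": [0,0,0]},{"dp": [0,0,-0.075],"rotation": [0,0,0]},{"dp": [0,0,-0.075],"rotation": [0,0,0]},{"dp": [0,0,-0.075],"rotation": [0,0,0]}]}}

```text
clock: 8.9
position: [0.6063, 0.061, 0.1051]
ee_rot: [-0.0, 0.764, 0.645, -0.0]
contact_force: [0.1, 0.3, -3.1]
width: 0.0112
```

Still free; go down in small steps to contact.

Call:
{"fn": "send_rows", "kwargs": {"deltas": [{"dp": [0,0,-0.008],"rotation": [0,0,0]},{"dp": [0,0,-0.012],"rotation": [0,0,0]},{"dp": [0,0,-0.012],"rotation": [0,0,0]},{"dp": [0,0,-0.012],"rotation": [0,0,0]}]}}

```text
clock: 9.23
position: [0.6065, 0.061, 0.1045]
ee_rot: [0.0, 0.764, 0.645, 0.0]
contact_force: [-1.8, -0.2, 0.7]
width: 0.0108
```

Run:
```python
from h import *
snap('wrist','w4');snap('scene','s4'); s=monitor.get_state(); print(s['position'],s['contact_force'])
a=cv2.imread('pics/w4.png')[140:340,200:440];a=cv2.resize(a,None,fx=2.5,fy=2.5,interpolation=cv2.INTER_CUBIC)
cv2.imwrite('pics/wc4.png',a)
```

```text
[0.60654407 0.06096713 0.10445472] [-2.0651579  -0.35297272  4.20406774]
```

View pics/wc4.png

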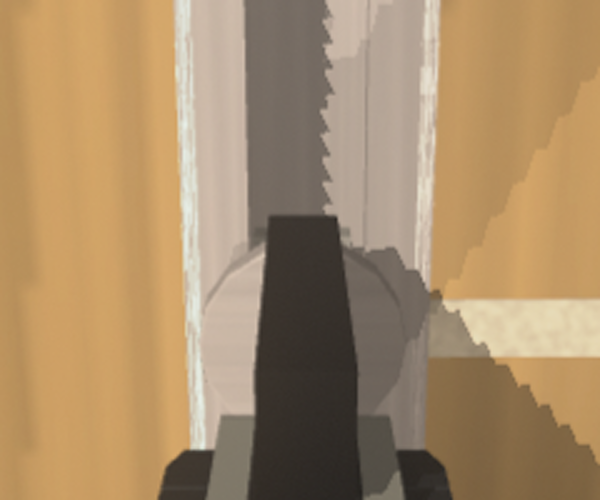

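Run:
```python
from h import *
np.set_printoptions(precision=4,suppress=True)
p=pickle.load(open('pics/w4.pkl','rb'))
by=np.array([np.cos(np.radians(80.43)),np.sin(np.radians(80.43))]); bx=np.array([by[1],-by[0]]);O=np.array([.6171,.1109])
f=lambda a,b,z:ray(p,200+a/2.5-.3,140+b/2.5-.3,z)[:2]
g=lambda q:np.array([(q-O)@bx,(q-O)@by])
for v,l,r in [(20,245,367),(150,247,366),(220,248,366)]:
    a,b=f(l,v,.03),f(r,v,.03); print(g(a),g(b),'c',g((a+b)/2))
print('tape',g(f(520,328,.03)))
a,b=f(203,335,.038),f(405,335,.038);print('collar',g(a),g(b),g((a+b)/2))
s=monitor.get_state();print('tcp',g(s['position'][:2]))
w=world(p);print('collar z',np.nanmedian(w[268:280,285:298,2]),'lip',np.nanmedian(w[180:220,282:294,2]))
print(w[np.arange(225,260,5),322])
P=w[(abs(w[...,2]-.038)<.003)&(np.abs(w[...,0]-.607)<.035)&(np.abs(w[...,1]-.062)<.03)]
q=np.array([g(x[:2]) for x in P]); print(q.min(0),q.max(0),len(q))
```

```text
[-0.0121  0.0103] [0.0101 0.0103] c [-0.001   0.0103]
[-0.0121 -0.0137] [ 0.0103 -0.0137] c [-0.0009 -0.0137]
[-0.0122 -0.0273] [ 0.0105 -0.0274] c [-0.0008 -0.0274]
tape [ 0.0415 -0.0497]
collar [-0.0207 -0.0479] [ 0.0179 -0.048 ] [-0.0014 -0.0479]
tcp [-0.0021 -0.051 ]
collar z 0.0392849488848881 lip 0.03111155491952891
[[0.6108 0.0797 0.0085]
 [0.6124 0.0898 0.0545]
 [0.6124 0.0896 0.0613]
 [0.6123 0.0895 0.0681]
 [0.6123 0.0896 0.0746]
 [0.6123 0.0894 0.0802]
 [0.6123 0.0892 0.0853]]
[-0.0217 -0.0649] [ 0.0181 -0.0308] 2241
```

Call:
{"fn": "send_rows", "kwargs": {"deltas": [{"dp": [0.001,0,0.002],"rotation": [0,0,0.15]},{"dp": [0.002,0,0.002],"rotation": [0,0,0.35]},{"dp": [0.004,0,0.002],"rotation": [0,0,0.55]},{"dp": [0.005,0.001,0.002],"rotation": [0,0,0.785]},{"dp": [0.005,0.001,0.002],"rotation": [0,0,0.785]}]}}

```text
clock: 9.75
position: [0.6078, 0.0604, 0.1045]
ee_rot: [0.001, 0.622, 0.783, 0.0]
contact_force: [-0.5, -1.8, 1.6]
width: 0.0104
```

Call:
{"fn": "send_rows", "kwargs": {"deltas": [{"dp": [0.001,0,0],"rotation": [0,0,0.2]},{"dp": [0.002,0,0],"rotation": [0,0,0.4]},{"dp": [0.004,0,0],"rotation": [0,0,0.6]},{"dp": [0.005,0.001,0],"rotation": [0,0,0.785]},{"dp": [0.005,0.001,0],"rotation": [0,0,0.785]}]}}

```text
clock: 10.17
position: [0.6085, 0.0608, 0.1044]
ee_rot: [0.001, 0.459, 0.888, 0.0]
contact_force: [0.9, -0.8, 1.2]
width: 0.011
```

Call:
{"fn": "send_rows", "kwargs": {"deltas": [{"dp": [0.001,0,0],"rotation": [0,0,0.2]},{"dp": [0.002,0,0],"rotation": [0,0,0.4]},{"dp": [0.004,0,0],"rotation": [0,0,0.6]},{"dp": [0.005,0,0],"rotation": [0,0,0.785]},{"dp": [0.005,0,0],"rotation": [0,0,0.785]}]}}

```text
clock: 10.58
position: [0.609, 0.0612, 0.1044]
ee_rot: [0.001, 0.278, 0.961, 0.0]
contact_force: [1.0, 0.1, 2.3]
width: 0.0109
```

Call:
{"fn": "send_rows", "kwargs": {"deltas": [{"dp": [0.001,0,0],"rotation": [0,0,0.2]},{"dp": [0.002,0,0],"rotation": [0,0,0.4]},{"dp": [0.004,0,0],"rotation": [0,0,0.6]},{"dp": [0.005,0,0],"rotation": [0,0,0.785]},{"dp": [0.005,0,0],"rotation": [0,0,0.785]},{"dp": [0.005,0,0],"rotation": [0,0,0.785]},{"dp": [0.005,0,0],"rotation": [0,0,0.785]}]}}

```text
clock: 11.17
position: [0.6093, 0.0615, 0.1044]
ee_rot: [0.001, 0.086, 0.996, 0.0]
contact_force: [1.7, -0.4, 3.1]
width: 0.011
```

Run:
```python
from h import *
snap('wrist','w5');snap('scene','s5'); s=monitor.get_state(); print(s['position'],s['contact_force'],s['moment'],s['qpos'])
a=cv2.imread('pics/w5.png')[100:340,180:460];a=cv2.resize(a,None,fx=2.2,fy=2.2,interpolation=cv2.INTER_CUBIC)
cv2.imwrite('pics/wc5.png',a)
a=cv2.imread('pics/s5.png')[180:400,300:560];a=cv2.resize(a,None,fx=2.2,fy=2.2,interpolation=cv2.INTER_CUBIC)
cv2.imwrite('pics/sc5.png',a)
```

```text
[0.6092908  0.06147723 0.10440346] [ 0.43807929 -0.70598677  3.65626448] [ 0.14419357 -0.33913199 -0.091549  ] [-1.33611921e-02  4.40574184e-01  1.63484817e+00  7.02648955e-04
  1.06482763e+00 -1.41343008e+00]
```

View pics/wc5.png

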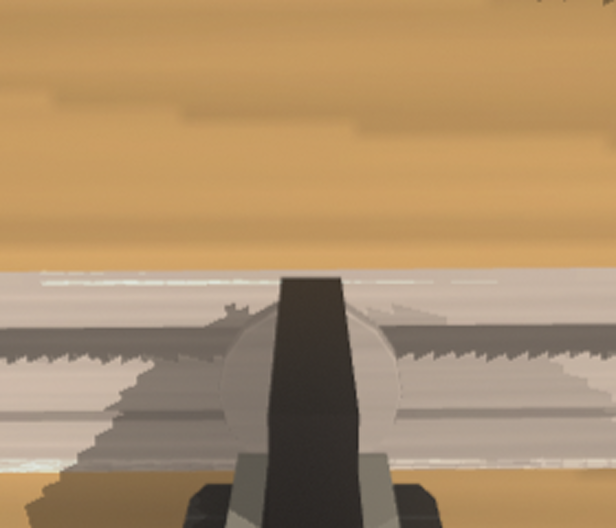

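View pics/sc5.png

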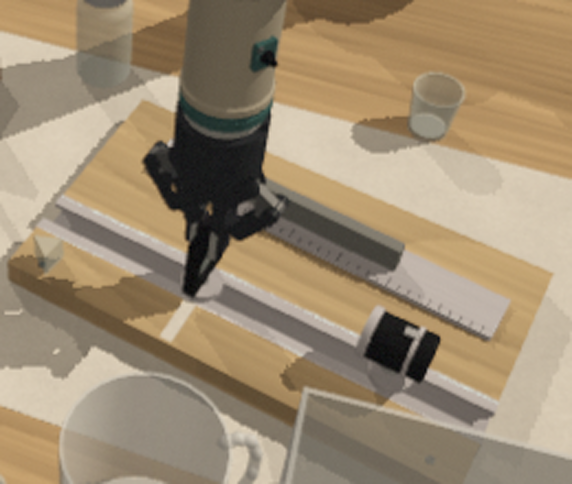

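Call:
{"fn": "send_rows", "kwargs": {"deltas": [{"dp": [0,0,0],"rotation": [0,0,0]},{"dp": [0,0,0],"rotation": [0,0,0]},{"dp": [0,0,0],"rotation": [0,0,0]},{"dp": [0,0,0],"rotation": [0,0,0]},{"dp": [0,0,0],"rotation": [0,0,0]}], "fingers": -0.1}}

```text
clock: 11.68
position: [0.6084, 0.0612, 0.1037]
ee_rot: [-0.001, 0.084, 0.996, -0.0]
contact_force: [-0.5, 0.0, 0.2]
width: 0.0467
```

Call:
{"fn": "send_rows", "kwargs": {"deltas": [{"dp": [0,0,0.2],"rotation": [0,0,0]},{"dp": [0,0,0.5],"rotation": [0,0,0]},{"dp": [0,0,0.8],"rotation": [0,0,0]},{"dp": [0,0,0.9],"rotation": [0,0,0]}]}}

```text
clock: 12.02
position: [0.6112, 0.0612, 0.2175]
ee_rot: [0.004, 0.084, 0.996, 0.0]
contact_force: [0.6, -0.2, 0.2]
width: 0.0469
```

Call:
{"fn": "send_rows", "kwargs": {"deltas": [{"dp": [-0.3,0.2,0],"rotation": [0,0,-0.2]},{"dp": [-0.45,0.4,0],"rotation": [0,0,-0.45]},{"dp": [-0.6,0.5,0],"rotation": [0,0,-0.65]},{"dp": [-0.75,0.6,0],"rotation": [0,0,-0.85]},{"dp": [-0.75,0.6,0],"rotation": [0,0,-1]},{"dp": [-0.75,0.6,0],"rotation": [0,0,-1]}]}}

```text
clock: 12.52
position: [0.5175, 0.1339, 0.2123]
ee_rot: [-0.0, 0.328, 0.945, 0.0]
contact_force: [-0.5, 0.4, 0.0]
width: 0.0468
```

Call:
{"fn": "send_rows", "kwargs": {"deltas": [{"dp": [0,0,0],"rotation": [0,0,-0.25]},{"dp": [0,0,0],"rotation": [0,0,-0.5]},{"dp": [0,0,0],"rotation": [0,0,-0.75]},{"dp": [0,0,0],"rotation": [0,0,-1]},{"dp": [0,0,0],"rotation": [0,0,-1]}]}}

```text
clock: 12.93
position: [0.5194, 0.1328, 0.2119]
ee_rot: [0.0, 0.552, 0.834, -0.0]
contact_force: [0.2, -0.2, 0.3]
width: 0.0469
```

Call:
{"fn": "send_rows", "kwargs": {"deltas": [{"dp": [0,0,0],"rotation": [0,0,-0.25]},{"dp": [0,0,0],"rotation": [0,0,-0.5]},{"dp": [0,0,0],"rotation": [0,0,-0.75]},{"dp": [0,0,0],"rotation": [0,0,-1]},{"dp": [0,0,0],"rotation": [0,0,-1.0]},{"dp": [0,0,0],"rotation": [0,0,-1.0]},{"dp": [0,0,0],"rotation": [0,0,-1.0]},{"dp": [0,0,0],"rotation": [0,0,-1.0]}]}}

```text
clock: 13.6
position: [0.5189, 0.1331, 0.212]
ee_rot: [0.0, 0.74, 0.673, 0.0]
contact_force: [-0.4, -0.0, 0.3]
width: 0.0465
```

```bash
cat > m3.py <<'E'
from h import *
import sys
T=sys.argv[1]
np.set_printoptions(precision=4,suppress=True)
by=np.array([np.cos(np.radians(80.43)),np.sin(np.radians(80.43))]); bx=np.array([by[1],-by[0]]);O=np.array([.6171,.1109])
s=monitor.get_state();print('tcp',s['position'],s['ee_rot'],s['contact_force'],s['clock'],'tcpB',(s['position'][:2]-O)@np.stack([bx,by],1))
for n in sys.argv[2:]:
    p=snap(n,n+T); w=world(p); B=(w[...,:2]-O)@np.stack([bx,by],1); Z=w[...,2]
    def fit(m,lab):
        P=B[m]
        if len(P)<8: print(n,lab,'none',len(P));return
        r=cv2.minAreaRect((P*1000).astype(np.float32)); print(n,lab,len(P),'c',np.array(r[0]),np.array(r[1]),round(r[2],2),'zmed',round(float(np.median(Z[m])),4))
    x,y=B[...,0],B[...,1]
    fit((abs(x)<.04)&(abs(y+.05)<.035)&(Z>.106)&(Z<.122),'lens top')
    fit((abs(x)<.04)&(abs(y+.05)<.035)&(Z>.0365)&(Z<.042),'collar')
    fit((x>-.15)&(x<-.03)&(abs(y-.02)<.12)&(Z>.061)&(Z<.071),'rib')
    fit((abs(x)<.04)&(abs(y-.131)<.05)&(Z>.07)&(Z<.11),'lamp')
E
python3 m3.py 6 top scene wrist
```

```text
tcp [0.5189 0.1331 0.212 ] [0.0001 0.7398 0.6728 0.    ] [-0.4388 -0.0427  0.3062] 13.6 tcpB [-0.1005  0.0056]
top lens top 150 c [  1.3351 -51.3867] [57.0363 12.6139] 0.44 zmed 0.1121
top collar 46 c [ -0.2491 -63.9806] [14.1525 34.5949] 89.4 zmed 0.0382
top rib 231 c [-113.2687  -14.3472] [98.2905 14.1998] 87.58 zmed 0.0642
top lamp none 0
scene lens top 182 c [  0.4986 -49.7212] [58.4435 13.4134] 0.66 zmed 0.1132
scene collar 80 c [  5.6528 -47.0864] [32.5204 36.5142] 36.62 zmed 0.0381
scene rib 467 c [-111.993    17.2898] [159.3371  18.1429] 87.09 zmed 0.0649
scene lamp 760 c [  1.5439 131.8206] [43.946  59.1096] 0.14 zmed 0.0909
wrist lens top 2226 c [  0.8051 -50.0915] [13.6066 56.2409] 89.66 zmed 0.1147
wrist collar 852 c [  0.168  -39.0275] [38.9516 18.2981] 0.85 zmed 0.039
wrist rib 5216 c [-112.7365   17.0981] [159.7748  14.037 ] 87.54 zmed 0.067
wrist lamp 7587 c [ -1.9467 124.2179] [45.506  44.0632] 0.16 zmed 0.0938
```

View pics/wrist6.png

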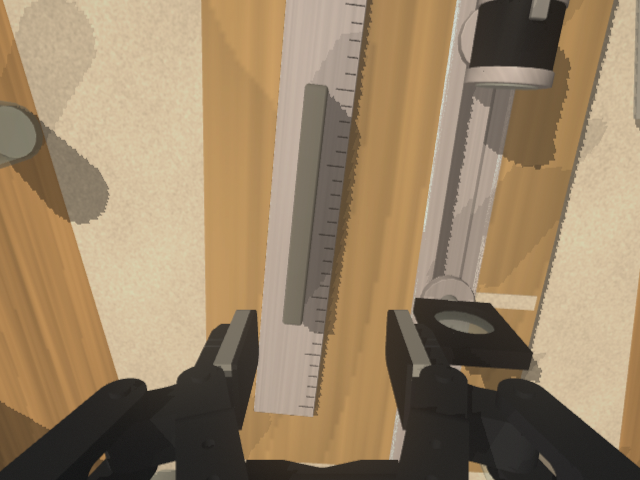

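View pics/scene6.png

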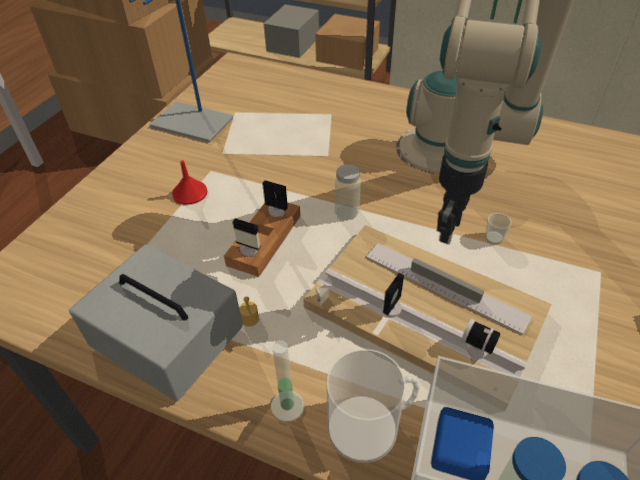

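Call:
{"fn": "send_rows", "kwargs": {"deltas": [{"dp": [-0.02,0.15,-0.1],"rotation": [0,0,-0.15]},{"dp": [-0.044,0.298,-0.3],"rotation": [0,0,-0.23]},{"dp": [-0.044,0.298,-0.5],"rotation": [0,0,-0.23]},{"dp": [-0.044,0.298,-0.65],"rotation": [0,0,-0.23]},{"dp": [-0.044,0.298,-0.75],"rotation": [0,0,-0.23]},{"dp": [-0.044,0.298,-0.75],"rotation": [0,0,-0.23]},{"dp": [-0.044,0.298,-0.75],"rotation": [0,0,-0.23]}]}}

```text
clock: 14.33
position: [0.5132, 0.169, 0.1217]
ee_rot: [-0.0, 0.778, 0.628, -0.001]
contact_force: [0.4, -0.2, 0.1]
width: 0.0469
```

```bash
python3 m3.py 7 wrist
```

```text
tcp [0.5132 0.169  0.1217] [-0.0003  0.7779  0.6284 -0.0005] [ 0.4131 -0.213   0.0886] 14.3333 tcpB [-0.1121  0.04  ]
wrist lens top none 0
wrist collar 331 c [  2.3615 -36.4137] [12.9928 36.3757] 80.31 zmed 0.0388
wrist rib 9096 c [-112.7443   17.5096] [159.2327  14.0832] 87.54 zmed 0.0669
wrist lamp 13497 c [-10.7584 127.0314] [49.6395 28.4139] 89.93 zmed 0.091
```

View pics/wrist7.png

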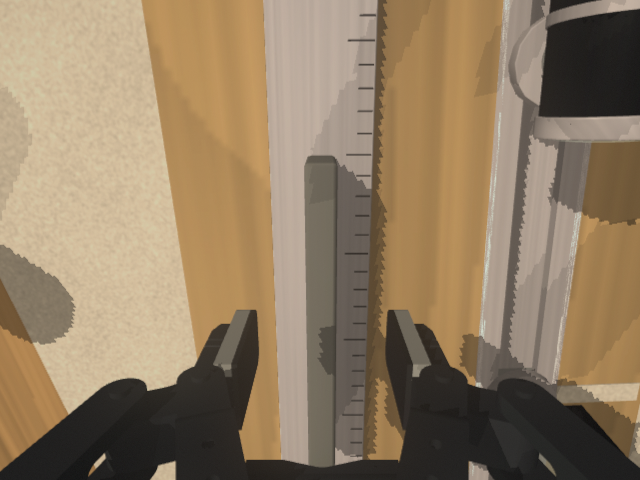

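Call:
{"fn": "send_rows", "kwargs": {"deltas": [{"dp": [0,0,-0.1],"rotation": [0,0,0]},{"dp": [0,0,-0.25],"rotation": [0,0,0]},{"dp": [0,0,-0.4],"rotation": [0,0,0]},{"dp": [0,0,-0.48],"rotation": [0,0,0]},{"dp": [0,0,-0.51],"rotation": [0,0,0]},{"dp": [0,0,-0.51],"rotation": [0,0,0]},{"dp": [0,0,-0.51],"rotation": [0,0,0]}]}}

```text
clock: 14.97
position: [0.5143, 0.1691, 0.0617]
ee_rot: [0.0, 0.778, 0.628, 0.001]
contact_force: [0.3, -0.3, -0.5]
width: 0.0471
```

Call:
{"fn": "send_rows", "kwargs": {"deltas": [{"dp": [0,0,0],"rotation": [0,0,0]},{"dp": [0,0,0],"rotation": [0,0,0]},{"dp": [0,0,0],"rotation": [0,0,0]},{"dp": [0,0,0],"rotation": [0,0,0]},{"dp": [0,0,0],"rotation": [0,0,0]},{"dp": [0,0,0],"rotation": [0,0,0]}], "fingers": 1, "grip_force": 25}}

```text
clock: 15.47
position: [0.5139, 0.1691, 0.0617]
ee_rot: [0.0, 0.778, 0.628, 0.001]
contact_force: [-0.7, 0.8, 7.5]
width: 0.0136
```

Call:
{"fn": "send_rows", "kwargs": {"deltas": [{"dp": [0.03,-0.005,0],"rotation": [0,0,0.01]},{"dp": [0.08,-0.013,0],"rotation": [0,0,0.02]},{"dp": [0.14,-0.024,0],"rotation": [0,0,0.03]},{"dp": [0.2,-0.034,0],"rotation": [0,0,0.045]},{"dp": [0.26,-0.044,0],"rotation": [0,0,0.06]},{"dp": [0.32,-0.054,0],"rotation": [0,0,0.07]},{"dp": [0.38,-0.064,0],"rotation": [0,0,0.08]},{"dp": [0.44,-0.074,0],"rotation": [0,0,0.086]},{"dp": [0.48,-0.081,0],"rotation": [0,0,0.086]},{"dp": [0.505,-0.086,0],"rotation": [0,0,0.086]},{"dp": [0.505,-0.086,0],"rotation": [0,0,0.086]},{"dp": [0.505,-0.086,0],"rotation": [0,0,0.086]}]}}

```text
clock: 16.47
position: [0.5709, 0.1591, 0.0618]
ee_rot: [-0.002, 0.765, 0.644, -0.002]
contact_force: [-8.4, 1.2, 12.3]
width: 0.0139
```

```bash
python3 m3.py 8 wrist top scene
```

```text
tcp [0.5709 0.1591 0.0618] [-0.0022  0.7648  0.6443 -0.002 ] [-8.357   1.2441 12.2597] 16.4667 tcpB [-0.0536  0.0399]
wrist lens top none 0
wrist collar 12 c [-21.8478 -31.8962] [ 2.8568 38.1635] 74.59 zmed 0.037
wrist rib 13604 c [-52.564   47.6358] [96.9926 39.2942] 73.98 zmed 0.067
wrist lamp 35680 c [ -2.1958 121.4629] [39.5753 44.0143] 87.47 zmed 0.0948
top lens top 151 c [  1.2274 -51.0218] [14.0929 56.3638] 88.68 zmed 0.1124
top collar 81 c [-21.7551 -57.3045] [51.1334 64.8191] 52.05 zmed 0.038
top rib 246 c [-49.3301 -12.9713] [ 32.765  102.4621] 7.81 zmed 0.0648
top lamp none 0
scene lens top 182 c [  0.3017 -50.0138] [59.4828 13.0766] 0.03 zmed 0.1133
scene collar 96 c [-10.7898 -50.8101] [69.1125 57.1216] 88.73 zmed 0.038
scene rib 384 c [-46.2016  21.1438] [ 33.2279 151.2807] 2.09 zmed 0.0651
scene lamp 759 c [  2.4645 131.7433] [59.3296 45.0317] 89.64 zmed 0.0908
```

View pics/wrist8.png

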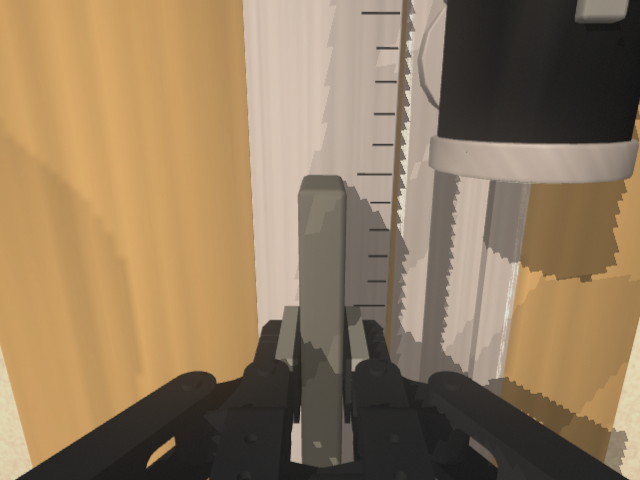

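View pics/scene8.png

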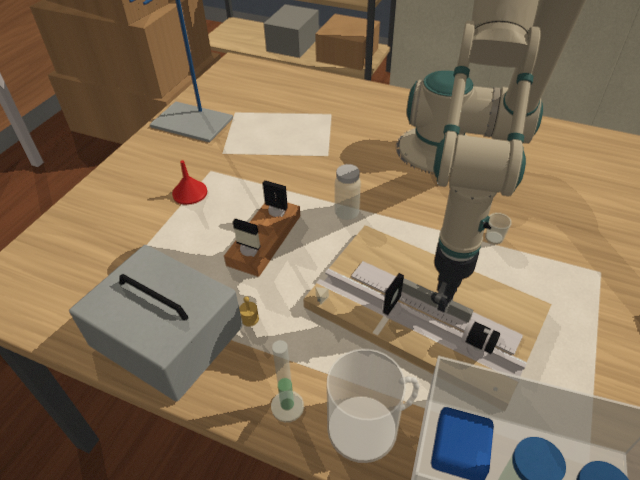

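Call:
{"fn": "send_rows", "kwargs": {"deltas": [{"dp": [0.01,-0.002,0],"rotation": [0,0,0]},{"dp": [0.02,-0.004,0],"rotation": [0,0,0]},{"dp": [0.03,-0.005,0],"rotation": [0,0,0]},{"dp": [0.041,-0.007,0],"rotation": [0,0,0]},{"dp": [0.041,-0.007,0],"rotation": [0,0,0]},{"dp": [0.041,-0.007,0],"rotation": [0,0,0]}]}}

```text
clock: 17.12
position: [0.5749, 0.1584, 0.0618]
ee_rot: [-0.003, 0.765, 0.644, -0.003]
contact_force: [-8.9, 1.0, 13.9]
width: 0.0135
```

Call:
{"fn": "send_rows", "kwargs": {"deltas": [{"dp": [0,0,0],"rotation": [0,0,0]},{"dp": [0,0,0],"rotation": [0,0,0]},{"dp": [0,0,0],"rotation": [0,0,0]},{"dp": [0,0,0],"rotation": [0,0,0]},{"dp": [0,0,0],"rotation": [0,0,0]}], "fingers": 0.4}}

```text
clock: 17.53
position: [0.5792, 0.1577, 0.0606]
ee_rot: [0.0, 0.764, 0.645, -0.0]
contact_force: [-0.2, 0.0, -0.0]
width: 0.0257
```

```bash
python3 m3.py 9 wrist
```

```text
tcp [0.5792 0.1577 0.0606] [ 0.0001  0.7645  0.6447 -0.    ] [-0.2151  0.0333 -0.0089] 17.5333 tcpB [-0.0451  0.0398]
wrist lens top none 0
wrist collar 752 c [-12.1507 -25.1075] [15.9507 56.9734] 81.79 zmed 0.0371
wrist rib 13462 c [-50.0874  47.2681] [40.9114 97.1318] 14.9 zmed 0.0669
wrist lamp 36209 c [ -1.8784 121.3065] [39.2446 44.3438] 87.79 zmed 0.0948
```

View pics/wrist9.png

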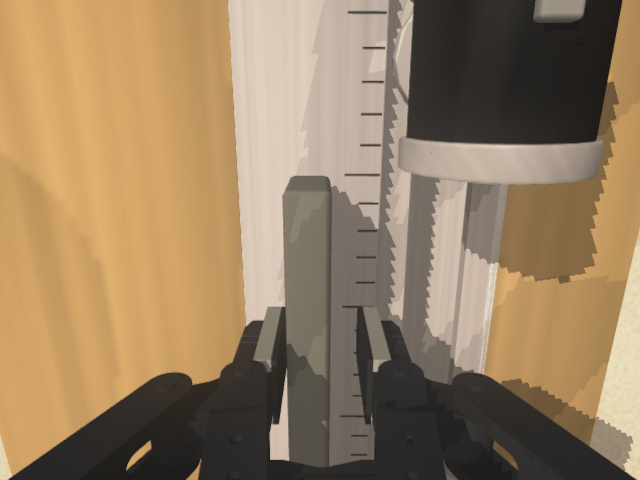

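Call:
{"fn": "send_rows", "kwargs": {"deltas": [{"dp": [0.008,-0.0014,0],"rotation": [0,0,0]},{"dp": [0.016,-0.0028,0],"rotation": [0,0,0]},{"dp": [0.025,-0.0042,0],"rotation": [0,0,0]},{"dp": [0.033,-0.0056,0],"rotation": [0,0,0]},{"dp": [0.033,-0.0056,0],"rotation": [0,0,0]},{"dp": [0.033,-0.0056,0],"rotation": [0,0,0]}]}}

```text
clock: 18.08
position: [0.5823, 0.1571, 0.0606]
ee_rot: [-0.0, 0.764, 0.645, -0.001]
contact_force: [-3.0, 1.1, 0.6]
width: 0.0255
```

Call:
{"fn": "send_rows", "kwargs": {"deltas": [{"dp": [0.008,-0.0014,0],"rotation": [0,0,0]},{"dp": [0.016,-0.0028,0],"rotation": [0,0,0]},{"dp": [0.016,-0.0028,0],"rotation": [0,0,0]},{"dp": [0.016,-0.0028,0],"rotation": [0,0,0]}]}}

```text
clock: 18.42
position: [0.5829, 0.1569, 0.0606]
ee_rot: [-0.001, 0.764, 0.645, -0.002]
contact_force: [-5.8, 1.3, 3.1]
width: 0.0254
```

```bash
python3 m3.py 10 wrist top scene
python3 - <<'E'
import cv2,numpy as np
a=cv2.imread('pics/scene10.png')[240:370,330:530];a=cv2.resize(a,None,fx=4,fy=4,interpolation=cv2.INTER_CUBIC);cv2.imwrite('pics/sc10.png',a)
a=cv2.imread('pics/wrist10.png')[0:300,200:500];a=cv2.resize(a,None,fx=2,fy=2,interpolation=cv2.INTER_CUBIC);cv2.imwrite('pics/wc10.png',a)
E
```

```text
tcp [0.5829 0.1569 0.0606] [-0.0013  0.7644  0.6447 -0.0016] [-5.8449  1.2656  3.0978] 18.4167 tcpB [-0.0413  0.0397]
wrist lens top none 0
wrist collar 865 c [-12.2369 -25.1963] [17.5326 56.1176] 83.7 zmed 0.0371
wrist rib 13066 c [-53.2627  47.2599] [98.7556 27.6682] 89.55 zmed 0.0669
wrist lamp 35872 c [ -1.4157 121.2414] [38.7519 45.236 ] 87.85 zmed 0.0948
top lens top 148 c [  1.1618 -51.1306] [13.5039 57.516 ] 89.26 zmed 0.112
top collar 73 c [-20.5882 -57.4148] [52.8077 59.5511] 43.39 zmed 0.0378
top rib 242 c [-45.7194 -12.751 ] [ 26.3578 102.9393] 8.53 zmed 0.0645
top lamp 44 c [-19.0306 146.3294] [25.459   7.4594] 85.24 zmed 0.0813
scene lens top 178 c [  0.5356 -50.2382] [13.6903 58.2283] 89.48 zmed 0.1132
scene collar 107 c [-10.2793 -50.3985] [68.9527 59.3874] 89.7 zmed 0.0379
scene rib 375 c [-47.9702  22.2759] [147.9646  22.8798] 89.48 zmed 0.065
scene lamp 762 c [  2.2897 131.9286] [44.0791 58.989 ] 0.12 zmed 0.0909
```

View pics/wc10.png

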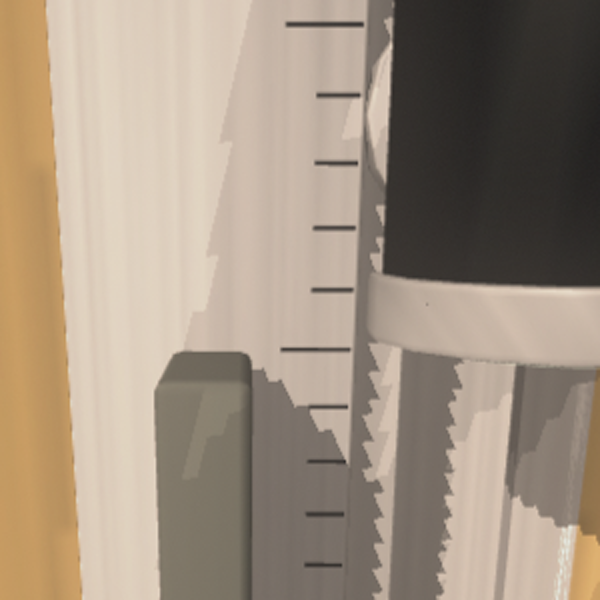

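View pics/sc10.png

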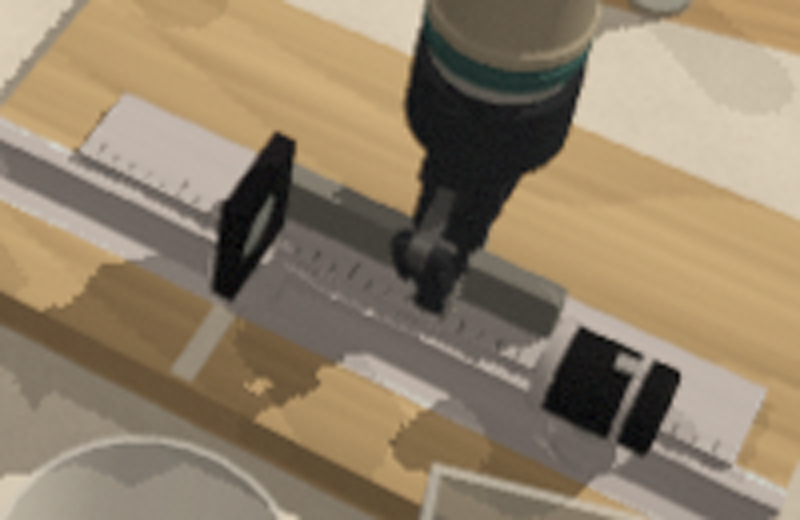

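Call:
{"fn": "send_rows", "kwargs": {"deltas": [{"dp": [0.008,-0.0014,0],"rotation": [0,0,0]},{"dp": [0.008,-0.0014,0],"rotation": [0,0,0]},{"dp": [0.016,-0.0028,0],"rotation": [0,0,0]},{"dp": [0.016,-0.0028,0],"rotation": [0,0,0]},{"dp": [0.016,-0.0028,0],"rotation": [0,0,0]}]}}

```text
clock: 18.98
position: [0.5838, 0.1565, 0.0606]
ee_rot: [-0.002, 0.764, 0.645, -0.002]
contact_force: [-7.9, 1.7, 4.2]
width: 0.0258
```

Call:
{"fn": "send_rows", "kwargs": {"deltas": [{"dp": [0.008,-0.0014,0],"rotation": [0,0,0]},{"dp": [0.008,-0.0014,0],"rotation": [0,0,0]},{"dp": [0.016,-0.0028,0],"rotation": [0,0,0]},{"dp": [0.016,-0.0028,0],"rotation": [0,0,0]},{"dp": [0.016,-0.0028,0],"rotation": [0,0,0]}]}}

```text
clock: 19.4
position: [0.5841, 0.1563, 0.0605]
ee_rot: [-0.003, 0.764, 0.645, -0.004]
contact_force: [-10.2, 1.8, 7.5]
width: 0.0259
```

Call:
{"fn": "send_rows", "kwargs": {"deltas": [{"dp": [-0.03,0.005,0],"rotation": [0,0,0]},{"dp": [-0.06,0.01,0],"rotation": [0,0,0]},{"dp": [-0.06,0.01,0],"rotation": [0,0,0]},{"dp": [-0.06,0.01,0],"rotation": [0,0,0]},{"dp": [-0.06,0.01,0.15],"rotation": [0,0,0]},{"dp": [-0.06,0.01,0.4],"rotation": [0,0,0]},{"dp": [-0.06,0.01,0.7],"rotation": [0,0,0]},{"dp": [-0.06,0.01,1],"rotation": [0,0,0]},{"dp": [-0.06,0.01,1],"rotation": [0,0,0]}]}}

```text
clock: 20.15
position: [0.5871, 0.158, 0.1889]
ee_rot: [0.005, 0.764, 0.645, 0.007]
contact_force: [2.0, 0.9, 0.9]
width: 0.0256
```

Call:
{"fn": "send_rows", "kwargs": {"deltas": [{"dp": [-0.25,-0.1,0.1],"rotation": [0,0,0]},{"dp": [-0.5,-0.2,0.25],"rotation": [0,0,0]},{"dp": [-0.7,-0.3,0.4],"rotation": [0,0,0]},{"dp": [-0.8,-0.4,0.5],"rotation": [0,0,0]},{"dp": [-0.8,-0.4,0.6],"rotation": [0,0,0]},{"dp": [-0.8,-0.4,0.6],"rotation": [0,0,0]},{"dp": [-0.8,-0.4,0.6],"rotation": [0,0,0]},{"dp": [-0.8,-0.4,0.6],"rotation": [0,0,0]},{"dp": [-0.8,-0.4,0.6],"rotation": [0,0,0]}]}}

```text
clock: 20.9
position: [0.4857, 0.1095, 0.2517]
ee_rot: [-0.0, 0.764, 0.645, -0.001]
contact_force: [0.1, 0.6, 0.6]
width: 0.0255
```

```bash
python3 m3.py 11 wrist top scene
python3 - <<'E'
import cv2,numpy as np
a=cv2.imread('pics/scene11.png')[240:370,330:530];a=cv2.resize(a,None,fx=4,fy=4,interpolation=cv2.INTER_CUBIC);cv2.imwrite('pics/sc11.png',a)
a=cv2.imread('pics/top11.png')[150:290,110:330];a=cv2.resize(a,None,fx=3.5,fy=3.5,interpolation=cv2.INTER_CUBIC);cv2.imwrite('pics/tc11.png',a)
E
```

```text
tcp [0.4857 0.1095 0.2517] [-0.0004  0.7644  0.6448 -0.0006] [0.1469 0.6312 0.5625] 20.9 tcpB [-0.1293 -0.0232]
wrist lens top 1953 c [  0.3058 -50.3159] [57.1223 13.4057] 0.15 zmed 0.1148
wrist collar 1499 c [ -9.3476 -53.5213] [71.3867 53.4137] 81.05 zmed 0.0379
wrist rib 4720 c [-45.3338  16.4579] [ 15.0494 158.7795] 0.51 zmed 0.0669
wrist lamp 2364 c [ -1.3905 109.323 ] [17.0157 46.9648] 85.28 zmed 0.092
top lens top 145 c [  0.6835 -51.2302] [13.2959 56.864 ] 88.97 zmed 0.1129
top collar 80 c [-22.5579 -55.9753] [55.3347 64.1159] 42.84 zmed 0.0378
top rib 206 c [-44.3365 -24.6459] [14.8234 81.4085] 0.2 zmed 0.0645
top lamp none 0
scene lens top 186 c [  0.9802 -49.7556] [59.5171 13.115 ] 0.39 zmed 0.1132
scene collar 138 c [ -8.9577 -49.5764] [60.5655 66.88  ] 2.44 zmed 0.0378
scene rib 477 c [-44.2289  22.5413] [ 18.2719 147.0886] 0.93 zmed 0.065
scene lamp 764 c [  1.5446 131.8591] [44.3922 59.0991] 0.12 zmed 0.0907
```

View pics/wrist11.png

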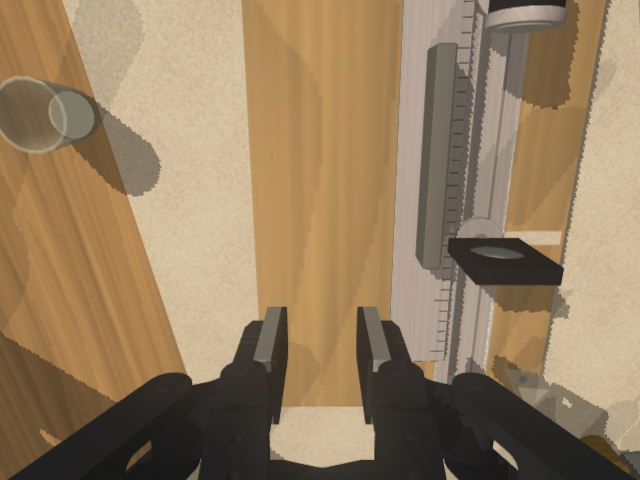

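View pics/sc11.png

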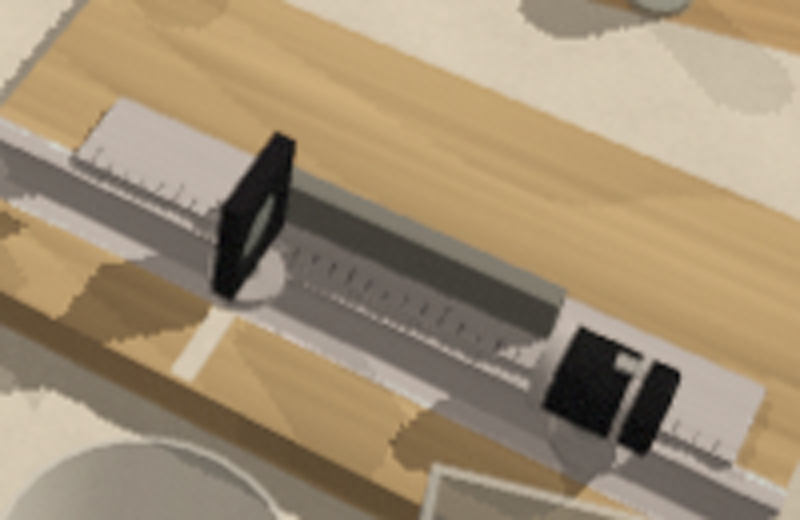

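View pics/tc11.png

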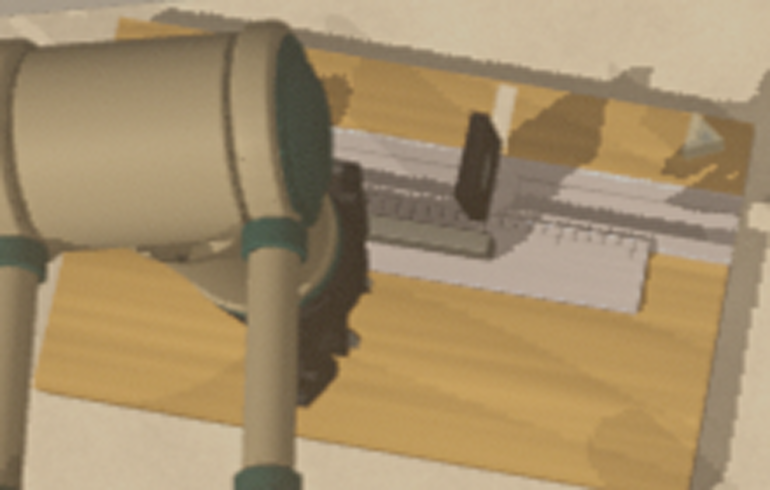

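Call:
{"fn": "send_rows", "kwargs": {"deltas": [{"dp": [-0.05,0.2,0],"rotation": [0,0,0]},{"dp": [-0.1,0.44,0],"rotation": [0,0,0]},{"dp": [-0.1,0.44,0],"rotation": [0,0,0]},{"dp": [-0.1,0.44,0],"rotation": [0,0,0]},{"dp": [-0.1,0.44,0],"rotation": [0,0,0]},{"dp": [-0.1,0.44,0],"rotation": [0,0,0]}]}}

```text
clock: 21.55
position: [0.4737, 0.1615, 0.2526]
ee_rot: [0.0, 0.765, 0.645, -0.0]
contact_force: [-0.2, -0.7, -0.0]
width: 0.0258
```

```bash
python3 m3.py 12 wrist
python3 - <<'E'
import cv2,numpy as np
a=cv2.imread('pics/wrist12.png')[20:360,400:600]
b=cv2.resize(a[200:320],None,fx=4,fy=4,interpolation=cv2.INTER_CUBIC);c=cv2.resize(a[0:120],None,fx=4,fy=4,interpolation=cv2.INTER_CUBIC)
cv2.imwrite('pics/wc12b.png',b);cv2.imwrite('pics/wc12a.png',c)
E
```

```text
tcp [0.4737 0.1615 0.2526] [ 0.0002  0.7645  0.6446 -0.0003] [-0.2447 -0.6579 -0.0449] 21.55 tcpB [-0.1498  0.0261]
wrist lens top 1830 c [  0.2738 -49.8978] [13.3186 57.1208] 89.88 zmed 0.1147
wrist collar 1215 c [ -8.2251 -53.937 ] [71.5928 52.4759] 79.79 zmed 0.0382
wrist rib 4146 c [-45.3635  16.1836] [ 14.9162 159.7747] 0.43 zmed 0.0669
wrist lamp 7665 c [ -2.5526 132.0657] [58.8584 44.6993] 89.94 zmed 0.0939
```

View pics/wrist12.png

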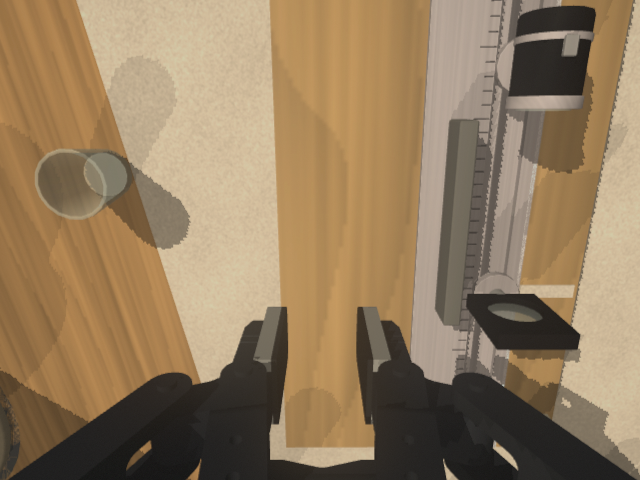

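View pics/wc12a.png

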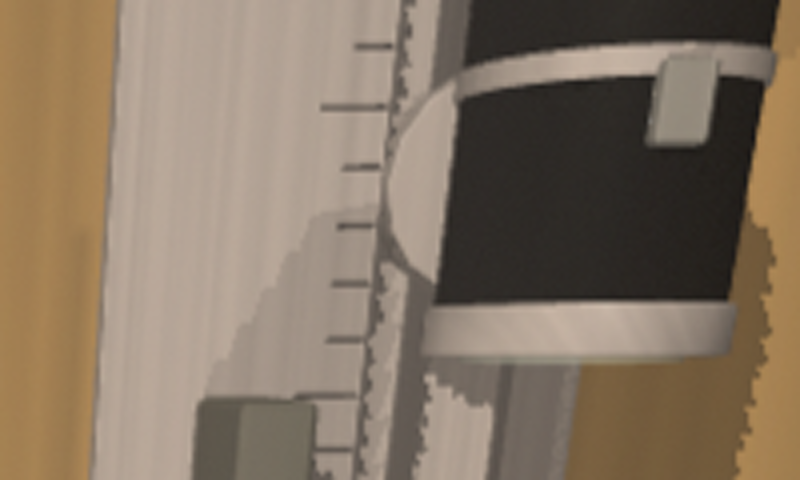

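View pics/wc12b.png

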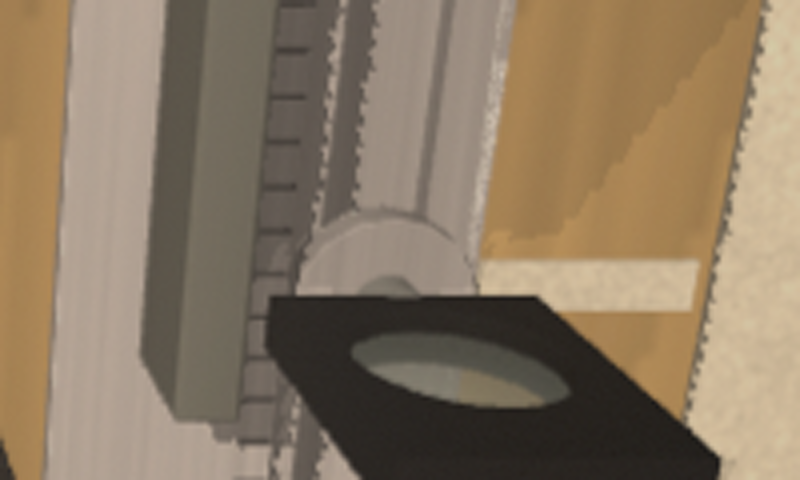

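Run:
```python
from h import *
from scipy.optimize import least_squares
np.set_printoptions(precision=2,suppress=True)
p=pickle.load(open('pics/wrist12.pkl','rb'))
by=np.array([np.cos(np.radians(80.43)),np.sin(np.radians(80.43))]); bx=np.array([by[1],-by[0]]);O=np.array([.6171,.1109])
A=lambda a,b,z:((ray(p,400+a/4-.375,20+b/4-.375,z)[:2]-O)@np.stack([bx,by],1))*1e3
Bf=lambda a,b,z:((ray(p,400+a/4-.375,220+b/4-.375,z)[:2]-O)@np.stack([bx,by],1))*1e3
T=np.array([A(*q,.036) for q in [(395,46),(387,107),(380,167),(373,227),(367,284),(362,340),(356,397),(350,450)]]+[Bf(*q,.036) for q in [(312,50),(307,97),(302,140),(297,187),(292,230),(287,273),(267,440)]])
k=np.polyfit(T[:,1],T[:,0],1); print('tick line',k,T[:,0]-np.polyval(k,T[:,1]))
Bk=np.array([A(120,5,.036),A(110,200,.036),A(92,470,.036),Bf(70,50,.036),Bf(55,300,.036),Bf(45,460,.036)]);kb=np.polyfit(Bk[:,1],Bk[:,0],1);print('back line',kb,Bk[:,0]-np.polyval(kb,Bk[:,1]))
C=np.array([A(*q,.038) for q in [(390,190),(392,165),(402,140),(420,110),(395,225),(410,258),(433,280)]])
s=least_squares(lambda q:np.hypot(*(C-q).T)-20,[0,131]);print('lamp',s.x,s.fun)
C=np.array([Bf(*q,.038) for q in [(302,285),(307,265),(325,240),(350,222),(385,216),(425,222),(455,245),(470,270),(475,290)]])
s2=least_squares(lambda q:np.hypot(*(C-q).T)-20,[0,-50]);print('lens',s2.x,s2.fun)
for q in (s.x,s2.x):
    c=1/np.hypot(1,kb[0]); print('dist from back line',(q[0]-np.polyval(kb,q[1]))*c,'(70 when touching) tick',(q[0]-np.polyval(k,q[1]))*c)
```

```text
tick line [ -0.01 -20.41] [ 0.38  0.07 -0.08 -0.23 -0.26 -0.12 -0.14 -0.25  0.39  0.36  0.24  0.21
  0.09 -0.03 -0.66]
back line [ -0.01 -70.09] [-0.11  0.2  -0.13  0.04  0.04 -0.04]
lamp [ -0.15 134.17] [ 0.02  0.24 -0.07 -0.09 -0.14  0.    0.  ]
lens [  0.53 -50.15] [-1.63 -0.53  0.37  0.98  0.29 -0.03 -0.69 -0.62 -0.28]
dist from back line 70.8667399985879 (70 when touching) tick 21.39746188046964
dist from back line 70.27257072342685 (70 when touching) tick 20.51795289354771
```

```bash
python3 -c "
from rig import manip,monitor
print(monitor.get_state()['clock'],manip.sign_off())"
```

```text
the job is handed in; nothing more can be done
21.6 None
```

The job is handed in at 21.6 s. My last measurements put everything within the stated tolerances, but the sign-off gave no verdict.

**What I did:**
- I took the lens holder from the middle well and lowered it into the slot at the tape until the collar sat on the metal.
- I turned it a quarter turn and let go.
- I gripped the straightedge by its rib and slid it most of the way. I then pushed it from behind with one finger. It met the lamp collar first and swung until it stopped moving, at about 10 N.
- I backed the gripper off and lifted it clear before handing in.

**Last checks:**
- **Lens holder:** it stands about 0.5 mm from the tape line, within about 0.5° of square. Plate-top height and the measured collar top agree with it being fully seated.
- **Straightedge:** it lies flat. The fitted collar distances put gaps of about 0.3 mm at the lens collar and 0.9 mm at the lamp collar, with roughly 1 mm of measuring error. In the close-up picture the lamp collar looked in contact.
- **Rest of the table:** the other two holders and the bystanders looked untouched in the pictures. I did not measure them again.

**Disagreement:** the three cameras disagreed by about 1 mm on positions across the slot, for example on the slot's centre line. I relied mainly on the wrist camera and on the contact forces.

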